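Clear the parking bay and push the driver box home

TASK

Something has been left standing in the wooden parking bay: lift it out and stand it upright on the round cork mat. Then push the wooden driver box along the bench, without lifting or tipping it, into the bay until it sits square and fully home against the back stop. Leave the other two containers standing where they are.

Things in the scene. Friction and masses are not known exactly. Their poses are not given: they have to be found in the camera images.
- box_centre (a point): Middle (25 mm up) of the driver box: open dark wood box, 105 x 105 mm, walls 6 mm thick and 50 mm high, with four fixed screwdrivers in it (to 75 mm high, overhanging one side by 14 mm; no solid parts, things pass through them). 0.35 to 0.7 kg, too wide to grasp across, slides on the bench (friction 0.4 to 0.75). x and y square to its sides, z up; either side may face the back stop.
- bay: Fixed bay of three pale wood battens on the bench, 30 mm high, 16 thick. Origin: on the bench, where the box's middle is when home; +x from the mouth to the back stop. Inner face of the stop at x = 52.5 mm; inner faces of the sides at y = +-62.5 mm from x = -43 mm to the stop; before that their ends flare out to x = -70 mm, 154 mm wide. One container stands inside at the start.
- mat: Fixed round cork mat, 90 mm across, 4 mm thick, flat on the bench (the sliding box would catch on its edge); origin at the centre of its underside. The bench's front edge is at x = 0.38 m; the bench round the work is free but for the blue vise (x below 0.55, y below -0.41 m, 0.13 m high) and low litter (x below 0.53, y above -0.08 m).
- bottle_centre (a point): Small dark brown bottle with a white cap, 36 mm across and 60 mm high to the shoulder, 75 mm high in all; upright, loose; this point lies on its axis, half-way up.
- dark_can_centre (a point): Dark grey-green round lidded tin, 54 mm across, 50 mm high; upright, loose; this point lies on its axis, half-way up.
- cream_can_centre (a point): Cream round lidded tin, 52 mm across, 34 mm high; upright, loose; this point lies on its axis, half-way up.
Things that resemble listed ones, but are neither listed nor needed, are in the scene too. What is shaped like the part that bears cream_can_centre but blue or purple is not meant. Of the things that look like the part that bears bottle_centre, the larger one is meant.

How it is judged:
By the outcome, as a careful person would: the job done as asked, in the order asked, and still so for the second after the job is handed in, with the robot touching nothing.
It also fails if it takes over 61 s, if anything falls off the work surface, if the arm or the gripper's body presses on something with over 40 N, if the wrist force passes 120 N, or if a joint passes its speed limit or range.

ROBOT

A 6-joint arm with a two-finger parallel gripper is mounted at the origin on a cart in front of the work surface, level with it; the furniture and walls round the work are solid. World frame = base frame: x ahead of the robot, y to its left, z up, the work surface at z = 0. Lengths are in m, angles in rad, forces in N, time in s.
With the tool pointing down it reaches from about 0.25 to 0.725 m from the base axis. Payload 4 kg.
Tool frame: the origin (TCP) lies on the centre line of the jaws, within the pads' length; the fingertips stand 19 mm ahead of it and the grasp point (between the pads) is the TCP; z points along the fingers, y is the direction in which the jaws open and shut (so a half turn about z gives the same grasp; the last joint's range is limited). The gripper opens to 85 mm and grips with 20 to 120 N. Pads are 22 mm wide; open, the fingers measure 114 mm over their backs; the gripper's body (76 mm by 85 mm) begins 54 mm behind the grasp point. The pads swing forward as they close: fully open they stand 13 mm farther back than shut.
Start: joints at [1.245, 0.241, 0.005, 1.335, 0, 1.571], TCP at [0.16, 0.474, 0.25] pointing down, gripper open.
Joint ranges: [-2.72, 2.72], [-1.05, 1.87], [-1.09, 1.28], [-1.99, 2.15], [-1.42, 1.44], [-3.14, 3.14]. Speed limits (rad/s): [2.79, 2.79, 3.14, 3.14, 3.14, 3.14].

INTERFACE

Orientations are given as a unit quaternion [x, y, z, w].
In Python, from workcell import bot gives the robot as it stands. The module is installed in compiled form; this text tells all that it offers.
- The arm moves only by the shell command python3 -m handwheel 'ROWS' [OPENING]. ROWS is JSON, a list of rows, each an object of numbers: "dx", "dy", "dz": the shift along the tool's x, y, z as a fraction of full scale; "ax", "ay", "az": the turn, a rotation vector about the tool's x, y, z as a fraction of full scale. In form: [{"dx": .., "dy": .., "dz": .., "ax": .., "ay": .., "az": ..}, ...]. A call has 1 to 12 rows; each row shifts and turns the commanded pose from where the row before left it, along the tool's axes as they then stand; what a row does not reach is not made up. Full scale, the value 1, is 2.5 cm for a shift and 0.15 rad for a turn. A row lasts 1/10 s, in which the tool goes at most 50 mm and 8.59 degrees, less where a joint would pass 70% of its speed; a pose out of reach is approached as far as the arm can. A call with a number of a shift or a turn outside -1 to 1 is refused whole. A call with a gripper value outside its range is refused whole. OPENING is the gripper's target within -1 to 1 (fully open at 1, half-way at 0, shut at -1), set as the call begins (- or left out, the last holds). The fingers move at their own pace and stop on an object; the grip force is fixed at half the most. Time passes only in rows, so rows that do not move let the fingers close. It gives the time, the measured TCP pose, the force and the opening at its end, in the units of the state.
- bot.get_obs(): the state, without advancing time (a new reading comes with each control period).
- bot.camera(name): name is "side" or "top"; returns a dict with "img" (400x640x3 uint8, red, green, blue), "intrinsics" (3x3 intrinsics, pixels), "dist_coeffs" ([k1, k2, p1, p2, k3] as OpenCV has them; the pictures are not rectified), "eye" and "rotation" of the camera in the world. Camera axes: x right, y down, z forward; pixel columns grow to the right and rows downward; lengths in m; the calibration is good to about 2 mm. A picture is of the moment at which its call begins. There is no depth.
- bot.job_done(): hands the job in, once; it reports no verdict.
Trained networks look in a picture, given as the dict that the camera call returned (one of the last four; its "shot" number tells which), for a name from the list of things; names that differ only in an ending like _2 or _b are one class to them, and where a whole thing is asked for, a point or a joint stands for the part that bears it (a point fixed in the world has none). Each returns a list of dicts, best first, with "confidence" (0 to 1); they miss things now and then, are a little off and sometimes report something else, mostly with a low value. They report only what shows in the picture. A call takes as long as a camera call. They do not tell look-alikes from the thing itself.
- bot.trace(thing, picture): "region" (400x640 bool, what is visible of it) and "rect" ([centre column, centre row, width, height] in pixels, round what is visible of it).
The state is a dict: "clock": time; "joint_pos": joint angles; "joint_vel": joint speeds; "tau": joint torques, N m; "eef_pos": TCP position; "tool_rot": TCP orientation; "ft_force": force on the tool from outside, world axes, zero at the start; "ft_torque": the same for the moment, N m; "grip_width": finger opening in m.
Only numpy, scipy, OpenCV 4.12 (cv2) and the standard library are available. Lean on these libraries where they do the work, as an engineer would, in place of code of your own. Each camera call takes 0.05 s, during which the arm holds its last target.

## Working session

There is one attempt and no reset: what is moved stays moved. The work goes in short steps, Python scripts to look and compute and a shell command to move; the robot and the scene stay as the last step left them, time stands still between calls to the robot, and variables do not carry over. Pictures are saved under pics/ and viewed, and the job is handed in when it is done.

```bash
mkdir -p pics
cat > h.py <<'E'
import numpy as np, cv2
from workcell import bot
def save(c,n): cv2.imwrite('pics/'+n, c['img'][:,:,::-1])
def ray(c,px):
    K=np.array(c['intrinsics'],float);d=np.array(c['dist_coeffs'],float)
    p=cv2.undistortPoints(np.array(px,float).reshape(-1,1,2),K,d).reshape(-1,2)
    R=np.array(c['rotation']);
    if R.shape!=(3,3):
        from scipy.spatial.transform import Rotation as Ro; R=Ro.from_quat(R).as_matrix()
    v=np.c_[p,np.ones(len(p))]@R.T
    return np.array(c['eye']),v
def atz(c,px,z):
    e,v=ray(c,px); return e+v*((z-e[2])/v[:,2])[:,None]
def proj(c,P):
    R=np.array(c['rotation']); 
    if R.shape!=(3,3):
        from scipy.spatial.transform import Rotation as Ro; R=Ro.from_quat(R).as_matrix()
    t=-R.T@np.array(c['eye'])
    return cv2.projectPoints(np.array(P,float).reshape(-1,1,3),cv2.Rodrigues(R.T)[0],t,np.array(c['intrinsics'],float),np.array(c['dist_coeffs'],float))[0].reshape(-1,2)
E
python3 - <<'E'
from h import *
np.set_printoptions(precision=4,suppress=True)
for n in ['side','top']:
    c=bot.camera(n); save(c,n+'0.png'); print(n,c['eye'],c['rotation'])
    for t in ['box_centre','bay','mat','bottle_centre','dark_can_centre','cream_can_centre']:
        for r in bot.trace(t,c)[:4]:
            print(t,round(r['confidence'],2),np.round(r['rect'],1),atz(c,[r['rect'][:2]],0.03)[0])
o=bot.get_obs();print(o)
E
```

```text
side [-0.3988 -0.3175  0.607 ] [ 0.6304 -0.5863  0.3374 -0.3808]
box_centre 0.85 [334.9 224.4  53.   41.6] [ 0.496  -0.2526  0.03  ]
bay 0.77 [297.9 199.1  65.9  39.5] [ 0.6291 -0.1332  0.03  ]
bay 0.27 [290.4 237.6  32.7  16.5] [ 0.4283 -0.1436  0.03  ]
mat 0.7 [289.8 239.7  37.5  17. ] [ 0.419  -0.1436  0.03  ]
bottle_centre 0.78 [297.1 192.   11.9  21.6] [ 0.6737 -0.1241  0.03  ]
bottle_centre 0.63 [372.7 249.5  13.   24.8] [ 0.3892 -0.351   0.03  ]
dark_can_centre 0.75 [357.9 205.6  21.5  25.6] [ 0.599  -0.3121  0.03  ]
cream_can_centre 0.61 [458.6 229.4  18.7  25.4] [ 0.4886 -0.5736  0.03  ]
cream_can_centre 0.59 [337.3 195.9  18.6  21.1] [ 0.6544 -0.2494  0.03  ]
top [ 0.3384 -0.2253  1.4317] [ 0.7113 -0.6979  0.0621 -0.0564]
box_centre 0.67 [316.6 223.   48.1  44. ] [ 0.5157 -0.2516  0.03  ]
bay 0.93 [276.3 175.1  62.4  66.2] [ 0.6695 -0.1184  0.03  ]
mat 0.92 [280.8 236.1  26.6  26.9] [ 0.4717 -0.1389  0.03  ]
bottle_centre 0.59 [348.9 258.9   5.4  11. ] [ 0.4039 -0.3551  0.03  ]
bottle_centre 0.48 [279.4 172.7  10.4  13.2] [ 0.6777 -0.1282  0.03  ]
dark_can_centre 0.56 [337.9 195.2  17.5  17.9] [ 0.6072 -0.3188  0.03  ]
cream_can_centre 0.8 [422.4 219.6  14.3  18.3] [ 0.5332 -0.5898  0.03  ]
cream_can_centre 0.8 [198.3 150.3  19.5  21.5] [0.7474 0.139  0.03  ]
cream_can_centre 0.64 [321.1 175.1  14.5  18.6] [ 0.6725 -0.2637  0.03  ]
{'clock': 0.7, 'joint_pos': array([1.245 , 0.2406, 0.0051, 1.3352, 0.    , 1.5708]), 'joint_vel': array([ 0.0005,  0.0019,  0.0003, -0.0005,  0.0007,  0.0014]), 'tau': array([  0.0004, -37.2077,  25.264 ,   0.001 ,   0.0002,  -0.    ]), 'eef_pos': array([0.1601, 0.4737, 0.2504]), 'tool_rot': array([0.1622, 0.9868, 0.0001, 0.    ]), 'ft_force': array([-0.5079, -0.2354,  0.5683]), 'ft_torque': array([-0.0107,  0.0662, -0.034 ]), 'grip_width': 0.08532752110330079}
```

Run:
```python
import cv2
a=cv2.imread('pics/side0.png')[160:280,240:400]; b=cv2.imread('pics/top0.png')[130:290,230:390]
cv2.imwrite('pics/side0c.png',cv2.resize(a,None,fx=5,fy=5,interpolation=cv2.INTER_CUBIC))
cv2.imwrite('pics/top0c.png',cv2.resize(b,(600,600),interpolation=cv2.INTER_CUBIC))
```

```text
(no output)
```

View pics/side0c.png

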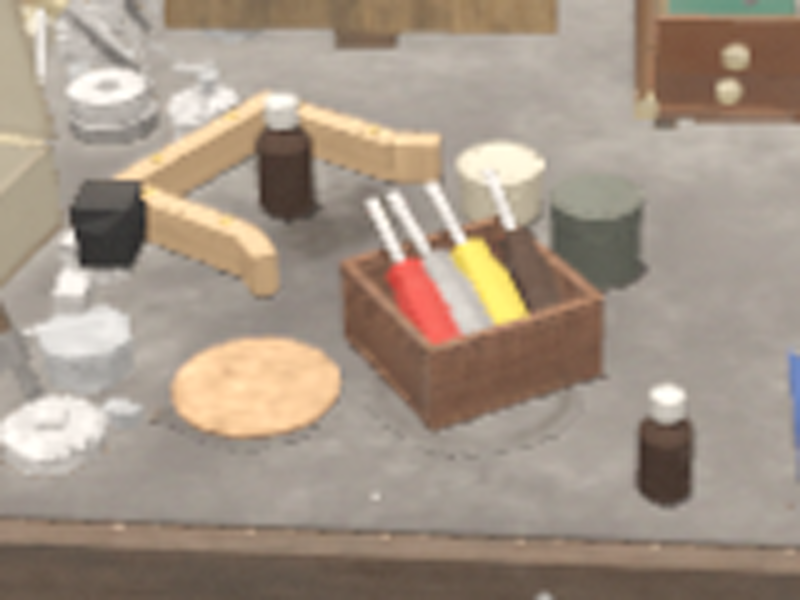

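View pics/top0c.png

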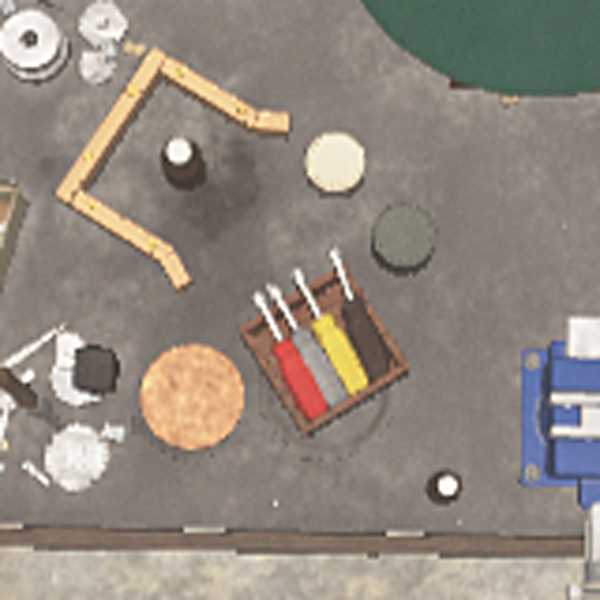

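View pics/top0.png

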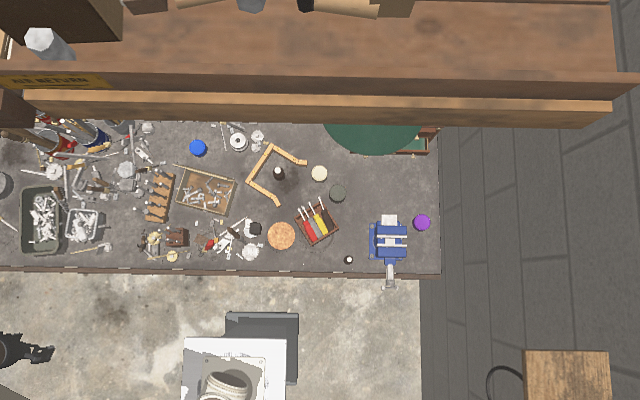

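Run:
```python
import cv2
a=cv2.imread('pics/side0.png'); b=cv2.imread('pics/top0.png')
def crop(im,x,y,w,h,f,n): 
    cv2.imwrite('pics/'+n,cv2.resize(im[y:y+h,x:x+w],None,fx=f,fy=f,interpolation=cv2.INTER_CUBIC))
crop(b,240,135,75,60,10,'t_bay.png'); crop(b,290,190,60,60,10,'t_box.png')
crop(a,255,170,80,60,10,'s_bay.png'); crop(a,300,195,70,55,10,'s_box.png')
```

```text
(no output)
```

View pics/t_bay.png

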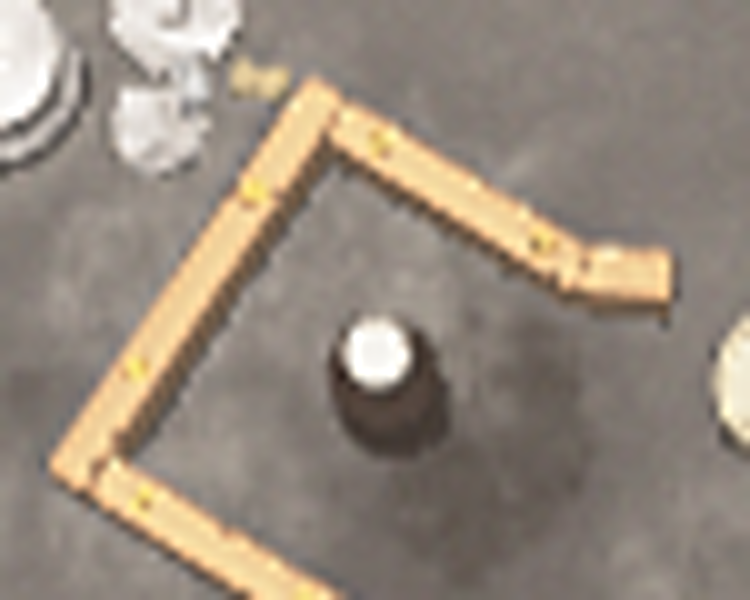

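View pics/t_box.png

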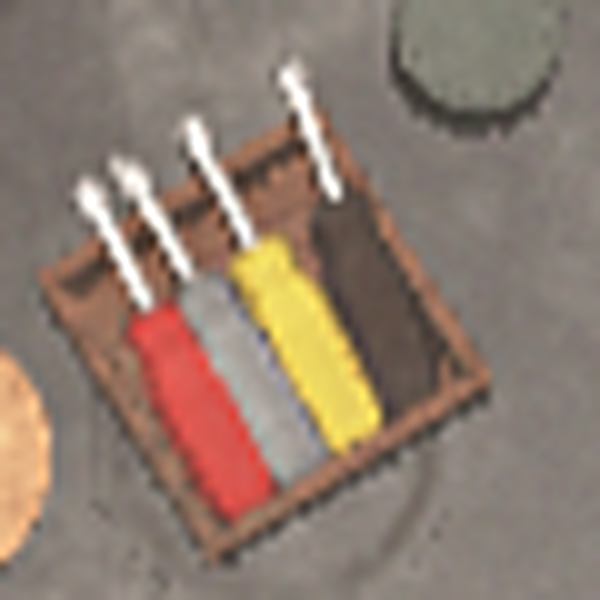

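View pics/s_bay.png

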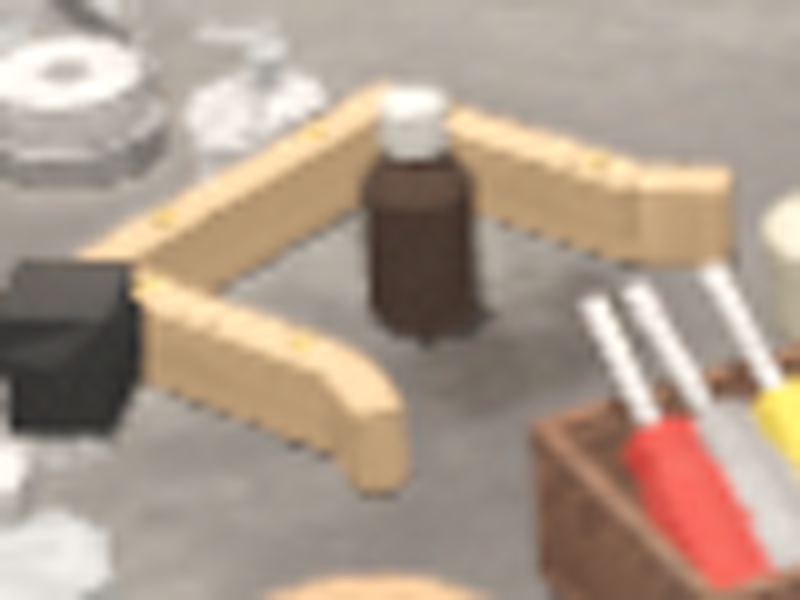

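View pics/s_box.png

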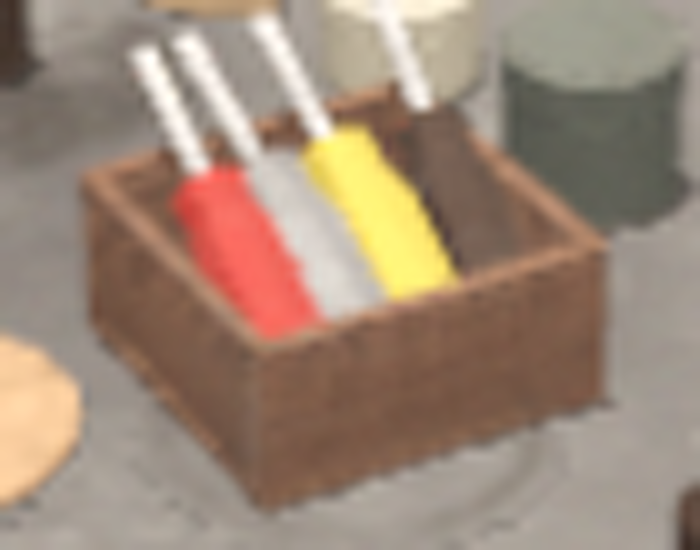

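```bash
cat > fit.py <<'E'
from h import *
from scipy.optimize import least_squares
def P(x0,y0,u,v,f=10): return [x0+(u+.5)/f-.5,y0+(v+.5)/f-.5]
def fit(obs,x0):
    # obs: list of (cam, local xyz, px)
    def W(p,l): 
        c,s=np.cos(p[2]),np.sin(p[2]); return [p[0]+c*l[0]-s*l[1],p[1]+s*l[0]+c*l[1],l[2]]
    f=lambda p: np.concatenate([proj(c,[W(p,l)])[0]-np.array(q) for c,l,q in obs])
    r=least_squares(f,x0,loss='soft_l1'); return r.x,f(r.x).reshape(-1,2)
E
python3 - <<'E'
from fit import *
np.set_printoptions(precision=4,suppress=True)
s=bot.camera('side');t=bot.camera('top')
T=lambda u,v:P(240,135,u,v); S=lambda u,v:P(255,170,u,v)
bt=[(t,[.0685,-.0785,.03],T(315,78)),(t,[.0685,.0785,.03],T(53,468))]
bs=[(s,[.0685,-.0785,.03],S(392,82)),(s,[.0685,.0785,.03],S(78,256))]
print(atz(t,[T(315,78),T(53,468),T(672,250),T(670,300),T(565,287)],.03)); print(atz(s,[S(392,82),S(78,256),S(728,170)],.03))
for o in (bt,bs,bt+bs): print('bay',*fit(o,[.66,-.12,1.0]))
T=lambda u,v:P(290,190,u,v); S=lambda u,v:P(300,195,u,v)
h=.0525
bt=[(t,[h,-h,.05],T(315,110)),(t,[h,h,.05],T(43,280)),(t,[-h,h,.05],T(215,560)),(t,[-h,-h,.05],T(490,382))]
bs=[(s,[h,h,.05],S(88,183)),(s,[-h,h,.05],S(262,350)),(s,[-h,-h,.05],S(605,245)),(s,[-h,h,0],S(265,510)),(s,[-h,-h,0],S(603,407))]
for o in (bt,bs,bt+bs): print('box',*fit(o,[.51,-.25,.5]))
for n,z in (('bottle_centre',.0375),('dark_can_centre',.025),('cream_can_centre',.017),('mat',.004)):
  for c in (s,t):
    for r in bot.trace(n,c)[:3]: print(n,r['confidence'],r['rect'],atz(c,[r['rect'][:2]],z))
b=atz(t,[P(240,135,377,353)],.075);print('cap top',b, atz(s,[P(255,170,414,100)],.075))
E
```

```text
[[ 0.7794 -0.0977  0.03  ]
 [ 0.6467 -0.0175  0.03  ]
 [ 0.7236 -0.2161  0.03  ]
 [ 0.7067 -0.2158  0.03  ]
 [ 0.7104 -0.1815  0.03  ]]
[[ 0.7726 -0.0981  0.03  ]
 [ 0.6487 -0.0208  0.03  ]
 [ 0.7143 -0.2144  0.03  ]]
bay [ 0.6777 -0.1163  1.0276] [[ 0.1545 -0.2571]
 [-0.1518  0.2469]]
bay [ 0.6793 -0.1192  1.0632] [[ 0.2222 -1.1351]
 [-0.2049  0.7426]]
bay [ 0.6784 -0.1173  1.0394] [[ 0.1211 -0.4098]
 [ 0.2929  0.384 ]
 [ 0.3646 -1.0858]
 [-0.9708  0.4855]]
box [ 0.514  -0.2497  0.5826] [[ 0.1676 -0.5171]
 [-0.7656  0.0132]
 [-0.1156  0.2758]
 [ 0.6745  0.1584]]
box [ 0.5104 -0.2485  0.5714] [[-0.8626 -1.423 ]
 [-0.302   0.4342]
 [ 0.768  -0.0572]
 [-0.1753  0.6322]
 [ 0.5798 -0.4464]]
box [ 0.5128 -0.2488  0.572 ] [[ 0.1261 -0.0956]
 [-0.9984  0.1419]
 [-0.6543  0.5979]
 [ 0.3356  0.7766]
 [-0.6322 -1.8626]
 [-0.0692 -0.0845]
 [ 0.911  -0.5435]
 [ 0.0512  0.0935]
 [ 0.7203 -0.9526]]
bottle_centre 0.79 [295.9, 191.2, 9.9, 21.4] [[ 0.6648 -0.1222  0.0375]]
bottle_centre 0.55 [374.4, 250.0, 15.8, 24.3] [[ 0.3772 -0.3545  0.0375]]
bottle_centre 0.61 [277.5, 172.7, 12.3, 11.4] [[ 0.6757 -0.1226  0.0375]]
bottle_centre 0.52 [350.7, 260.8, 8.2, 10.7] [[ 0.3978 -0.36    0.0375]]
dark_can_centre 0.56 [359.2, 207.3, 22.2, 23.6] [[ 0.5981 -0.316   0.025 ]]
dark_can_centre 0.69 [338.1, 193.1, 20.2, 16.4] [[ 0.615  -0.3197  0.025 ]]
cream_can_centre 0.62 [338.1, 197.7, 18.5, 18.3] [[ 0.6668 -0.251   0.017 ]]
cream_can_centre 0.53 [458.3, 229.2, 21.6, 22.8] [[ 0.5095 -0.5788  0.017 ]]
cream_can_centre 0.62 [321.4, 174.9, 14.7, 17.5] [[ 0.6762 -0.265   0.017 ]]
cream_can_centre 0.62 [198.1, 149.2, 18.8, 17.9] [[0.755  0.1433 0.017 ]]
mat 0.87 [291.6, 239.2, 39.1, 20.7] [[ 0.4584 -0.1402  0.004 ]]
mat 0.48 [297.5, 192.2, 14.3, 22.9] [[ 0.7208 -0.1169  0.004 ]]
mat 0.91 [279.5, 234.9, 27.8, 24.5] [[ 0.4779 -0.133   0.004 ]]
cap top [[ 0.6758 -0.1243  0.075 ]] [[ 0.6692 -0.1238  0.075 ]]
```

```bash
cat > need.py <<'E'
import sys,numpy as np
from workcell import bot
from scipy.spatial.transform import Rotation as R
# usage: need.py x y z yaw_deg : shift in CURRENT tool axes and in target axes (units of 25mm), turn az units
x,y,z,yaw=map(float,sys.argv[1:5]); o=bot.get_obs()
Rc=R.from_quat(o['tool_rot']); a=np.radians(yaw)
Rt=R.from_matrix(np.array([[np.cos(a),np.sin(a),0],[np.sin(a),-np.cos(a),0],[0,0,-1]]))
d=np.array([x,y,z])-o['eef_pos']
print('cur yaw',np.degrees(np.arctan2(*Rc.as_matrix()[[1,0],0])).round(1),'pos',o['eef_pos'].round(4),'t',round(o['clock'],2))
print('shift cur axes',(Rc.inv().apply(d)/.025).round(2),'shift tgt axes',(Rt.inv().apply(d)/.025).round(2),'turn',((Rc.inv()*Rt).as_rotvec()/.15).round(2))
print('F',o['ft_force'].round(1),'w',round(o['grip_width'],4),'q',o['joint_pos'].round(2))
E
python3 -m handwheel '[{"dx":-0.9,"dy":-0.53},{"dx":-0.9,"dy":-0.53},{"dx":-0.9,"dy":-0.53},{"dx":-0.9,"dy":-0.53},{"dx":-0.9,"dy":-0.53},{"dx":-0.9,"dy":-0.53},{"dx":-0.9,"dy":-0.53},{"dx":-0.9,"dy":-0.53},{"dx":-0.9,"dy":-0.53},{"dx":-0.9,"dy":-0.53}]' 0.6; python3 need.py .673 -.124 .2 59
```

```text
cur yaw 161.3 pos [0.16   0.4737 0.2503] t 1.2
shift cur axes [-27.09 -16.08   2.01] shift tgt axes [-9.93 29.9   2.01] turn [ 0.   -0.   11.91]
F [ 0.3 -0.1 -0.1] w 0.0855 q [ 1.25  0.24  0.01  1.34 -0.    1.57]invalid input
```

```bash
python3 -m handwheel '[{"dx":-0.9,"dy":-0.53,"dz":0,"ax":0,"ay":0,"az":0},{"dx":-0.9,"dy":-0.53,"dz":0,"ax":0,"ay":0,"az":0},{"dx":-0.9,"dy":-0.53,"dz":0,"ax":0,"ay":0,"az":0},{"dx":-0.9,"dy":-0.53,"dz":0,"ax":0,"ay":0,"az":0},{"dx":-0.9,"dy":-0.53,"dz":0,"ax":0,"ay":0,"az":0},{"dx":-0.9,"dy":-0.53,"dz":0,"ax":0,"ay":0,"az":0},{"dx":-0.9,"dy":-0.53,"dz":0,"ax":0,"ay":0,"az":0},{"dx":-0.9,"dy":-0.53,"dz":0,"ax":0,"ay":0,"az":0},{"dx":-0.9,"dy":-0.53,"dz":0,"ax":0,"ay":0,"az":0},{"dx":-0.9,"dy":-0.53,"dz":0,"ax":0,"ay":0,"az":0}]' 0.6; python3 need.py .673 -.124 .2 59
```

```text
clock: 2.2
eef_pos: [0.3314, 0.2753, 0.2505]
tool_rot: [0.162, 0.987, 0.0, 0.0]
ft_force: [0.6, 1.7, -0.1]
grip_width: 0.0681
cur yaw 161.3 pos [0.3314 0.2753 0.2505] t 2.2
shift cur axes [-18.06 -10.76   2.02] shift tgt axes [-6.65 19.94  2.02] turn [ 0.   -0.   11.91]
F [ 0.6  1.7 -0.1] w 0.0681 q [ 0.69  0.1  -0.16  1.3   0.    1.02]
```

```bash
python3 -m handwheel '[{"dx":-0.95,"dy":-0.56,"dz":0,"ax":0,"ay":0,"az":0},{"dx":-0.95,"dy":-0.56,"dz":0,"ax":0,"ay":0,"az":0},{"dx":-0.95,"dy":-0.56,"dz":0,"ax":0,"ay":0,"az":0},{"dx":-0.95,"dy":-0.56,"dz":0,"ax":0,"ay":0,"az":0},{"dx":-0.95,"dy":-0.56,"dz":0,"ax":0,"ay":0,"az":0},{"dx":-0.95,"dy":-0.56,"dz":0,"ax":0,"ay":0,"az":0},{"dx":-0.95,"dy":-0.56,"dz":0,"ax":0,"ay":0,"az":0},{"dx":-0.95,"dy":-0.56,"dz":0,"ax":0,"ay":0,"az":0},{"dx":-0.95,"dy":-0.56,"dz":0,"ax":0,"ay":0,"az":0},{"dx":-0.95,"dy":-0.56,"dz":0,"ax":0,"ay":0,"az":0},{"dx":-0.95,"dy":-0.56,"dz":0,"ax":0,"ay":0,"az":0},{"dx":-0.95,"dy":-0.56,"dz":0,"ax":0,"ay":0,"az":0}]'; python3 need.py .673 -.124 .2 59
```

```text
clock: 3.4
eef_pos: [0.5477, 0.0248, 0.2503]
tool_rot: [0.162, 0.987, 0.0, 0.0]
ft_force: [-0.2, 0.3, -0.3]
grip_width: 0.068
cur yaw 161.3 pos [0.5477 0.0248 0.2503] t 3.4
shift cur axes [-6.66 -4.04  2.01] shift tgt axes [-2.52  7.36  2.01] turn [ 0.   -0.   11.91]
F [-0.2  0.3 -0.3] w 0.068 q [0.05 0.34 0.14 1.37 0.   0.37]
```

```bash
python3 -m handwheel '[{"dx":0,"dy":0,"dz":0,"ax":0,"ay":0,"az":1},{"dx":0,"dy":0,"dz":0,"ax":0,"ay":0,"az":1},{"dx":0,"dy":0,"dz":0,"ax":0,"ay":0,"az":1},{"dx":0,"dy":0,"dz":0,"ax":0,"ay":0,"az":1},{"dx":0,"dy":0,"dz":0,"ax":0,"ay":0,"az":1},{"dx":0,"dy":0,"dz":0,"ax":0,"ay":0,"az":1},{"dx":0,"dy":0,"dz":0,"ax":0,"ay":0,"az":1},{"dx":0,"dy":0,"dz":0,"ax":0,"ay":0,"az":1},{"dx":0,"dy":0,"dz":0,"ax":0,"ay":0,"az":1},{"dx":0,"dy":0,"dz":0,"ax":0,"ay":0,"az":1},{"dx":0,"dy":0,"dz":0,"ax":0,"ay":0,"az":1},{"dx":0,"dy":0,"dz":0,"ax":0,"ay":0,"az":0.9}]'; python3 need.py .673 -.124 .13 59
```

```text
clock: 4.6
eef_pos: [0.547, 0.0258, 0.2502]
tool_rot: [0.872, 0.49, -0.0, -0.0]
ft_force: [-0.0, 0.2, -0.1]
grip_width: 0.0683
cur yaw 58.7 pos [0.547  0.0258 0.2502] t 4.6
shift cur axes [-2.5   7.42  4.81] shift tgt axes [-2.54  7.41  4.81] turn [-0.    0.   -0.03]
F [-0.   0.2 -0.1] w 0.0683 q [ 0.05  0.34  0.13  1.37 -0.    2.16]
```

Pause above the bottle, then look before descending.

```bash
python3 -m handwheel '[{"dx":-0.28,"dy":0.82,"dz":0.4,"ax":0,"ay":0,"az":0},{"dx":-0.28,"dy":0.82,"dz":0.4,"ax":0,"ay":0,"az":0},{"dx":-0.28,"dy":0.82,"dz":0.4,"ax":0,"ay":0,"az":0},{"dx":-0.28,"dy":0.82,"dz":0.4,"ax":0,"ay":0,"az":0},{"dx":-0.28,"dy":0.82,"dz":0.4,"ax":0,"ay":0,"az":0},{"dx":-0.28,"dy":0.82,"dz":0.4,"ax":0,"ay":0,"az":0},{"dx":-0.28,"dy":0.82,"dz":0.4,"ax":0,"ay":0,"az":0},{"dx":-0.28,"dy":0.82,"dz":0.4,"ax":0,"ay":0,"az":0},{"dx":-0.28,"dy":0.82,"dz":0.4,"ax":0,"ay":0,"az":0},{"dx":0,"dy":0,"dz":0.4,"ax":0,"ay":0,"az":0},{"dx":0,"dy":0,"dz":0,"ax":0,"ay":0,"az":0}]'; python3 need.py .673 -.124 .045 59
python3 - <<'E'
from h import *
c=bot.camera('side'); cv2.imwrite('pics/s1.png',cv2.resize(c['img'][120:240,220:380,::-1],None,fx=5,fy=5,interpolation=cv2.INTER_CUBIC))
E
```

```text
clock: 5.7
eef_pos: [0.6715, -0.1231, 0.1476]
tool_rot: [0.87, 0.493, -0.002, -0.002]
ft_force: [-0.4, 0.2, 0.6]
grip_width: 0.0684
cur yaw 59.0 pos [ 0.6715 -0.1231  0.1476] t 5.7
shift cur axes [0.   0.09 4.11] shift tgt axes [-0.    0.07  4.11] turn [-0.03  0.01  0.  ]
F [-0.4  0.2  0.6] w 0.0684 q [-0.18  0.67  0.4   1.31  0.    1.93]
```

View pics/s1.png

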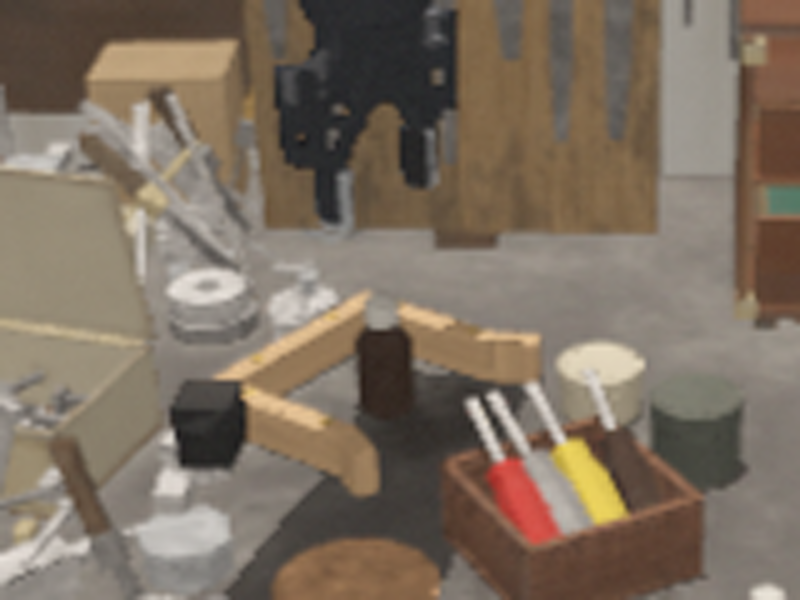

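```bash
python3 -m handwheel '[{"dx":0,"dy":0.05,"dz":0.6,"ax":0,"ay":0,"az":0},{"dx":0,"dy":0,"dz":0.6,"ax":0,"ay":0,"az":0},{"dx":0,"dy":0,"dz":0.6,"ax":0,"ay":0,"az":0},{"dx":0,"dy":0,"dz":0.6,"ax":0,"ay":0,"az":0},{"dx":0,"dy":0,"dz":0.6,"ax":0,"ay":0,"az":0},{"dx":0,"dy":0,"dz":0.6,"ax":0,"ay":0,"az":0},{"dx":0,"dy":0,"dz":0.5,"ax":0,"ay":0,"az":0},{"dx":0,"dy":0,"dz":0,"ax":0,"ay":0,"az":0}]'; python3 need.py .673 -.124 .045 59
```

```text
clock: 6.55
eef_pos: [0.6724, -0.1227, 0.0463]
tool_rot: [0.87, 0.493, -0.001, -0.001]
ft_force: [0.0, 0.4, -0.2]
grip_width: 0.0686
cur yaw 59.1 pos [ 0.6724 -0.1227  0.0463] t 6.55
shift cur axes [-0.03  0.05  0.05] shift tgt axes [-0.03  0.05  0.05] turn [-0.02  0.01  0.01]
F [ 0.   0.4 -0.2] w 0.0686 q [-0.18  0.74  0.27  1.1   0.    1.93]
```

Run:
```python
from h import *
c=bot.camera('side'); a=cv2.resize(c['img'][150:240,240:340,::-1],None,fx=5,fy=5,interpolation=cv2.INTER_CUBIC)
c=bot.camera('top'); b=cv2.resize(c['img'][130:220,240:340,::-1],None,fx=5,fy=5,interpolation=cv2.INTER_CUBIC)
cv2.imwrite('pics/s2.png',cv2.resize(np.hstack([a,b]),(800,360)))
```

```text
(no output)
```

View pics/s2.png

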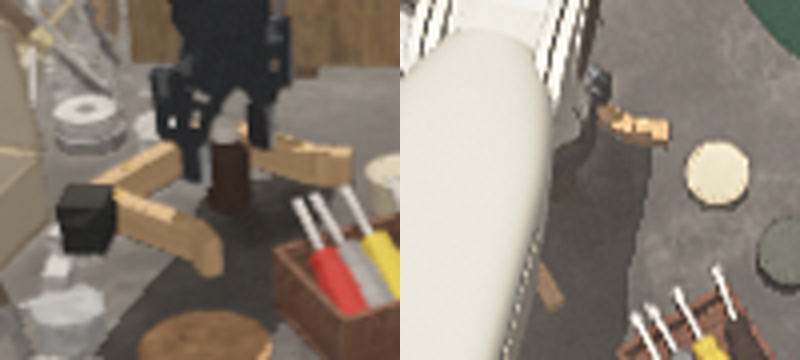

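```bash
python3 -m handwheel '[{"dx":0,"dy":0,"dz":0,"ax":0,"ay":0,"az":0},{"dx":0,"dy":0,"dz":0,"ax":0,"ay":0,"az":0},{"dx":0,"dy":0,"dz":0,"ax":0,"ay":0,"az":0},{"dx":0,"dy":0,"dz":0,"ax":0,"ay":0,"az":0},{"dx":0,"dy":0,"dz":0,"ax":0,"ay":0,"az":0},{"dx":0,"dy":0,"dz":0,"ax":0,"ay":0,"az":0},{"dx":0,"dy":0,"dz":0,"ax":0,"ay":0,"az":0}]' -1; python3 need.py .673 -.124 .045 59
```

```text
clock: 7.35
eef_pos: [0.6745, -0.1238, 0.0493]
tool_rot: [0.87, 0.493, 0.001, 0.001]
ft_force: [-1.7, -0.4, 6.4]
grip_width: 0.0338
cur yaw 59.1 pos [ 0.6745 -0.1238  0.0493] t 7.35
shift cur axes [-0.04 -0.05  0.17] shift tgt axes [-0.04 -0.05  0.17] turn [ 0.01 -0.01  0.01]
F [-1.7 -0.4  6.4] w 0.0338 q [-0.18  0.74  0.27  1.1   0.    1.93]
```

```bash
python3 -m handwheel '[{"dx":0,"dy":0,"dz":-0.3,"ax":0,"ay":0,"az":0},{"dx":0,"dy":0,"dz":-0.6,"ax":0,"ay":0,"az":0},{"dx":0,"dy":0,"dz":-0.6,"ax":0,"ay":0,"az":0},{"dx":0,"dy":0,"dz":-0.6,"ax":0,"ay":0,"az":0},{"dx":0,"dy":0,"dz":-0.6,"ax":0,"ay":0,"az":0},{"dx":0,"dy":0,"dz":0,"ax":0,"ay":0,"az":0}]'; python3 need.py .468 -.137 .125 59
python3 - <<'E'
from h import *
c=bot.camera('side'); a=cv2.resize(c['img'][140:260,240:340,::-1],None,fx=5,fy=5,interpolation=cv2.INTER_CUBIC)
cv2.imwrite('pics/s3.png',a)
E
```

```text
clock: 7.95
eef_pos: [0.6756, -0.1242, 0.1181]
tool_rot: [0.87, 0.493, 0.002, 0.002]
ft_force: [0.4, 0.0, -0.1]
grip_width: 0.0329
cur yaw 59.1 pos [ 0.6756 -0.1242  0.1181] t 7.95
shift cur axes [-4.71 -6.86 -0.32] shift tgt axes [-4.72 -6.85 -0.28] turn [ 0.03 -0.01  0.01]
F [ 0.4  0.  -0.1] w 0.0329 q [-0.18  0.68  0.36  1.24 -0.    1.93]
```

View pics/s3.png

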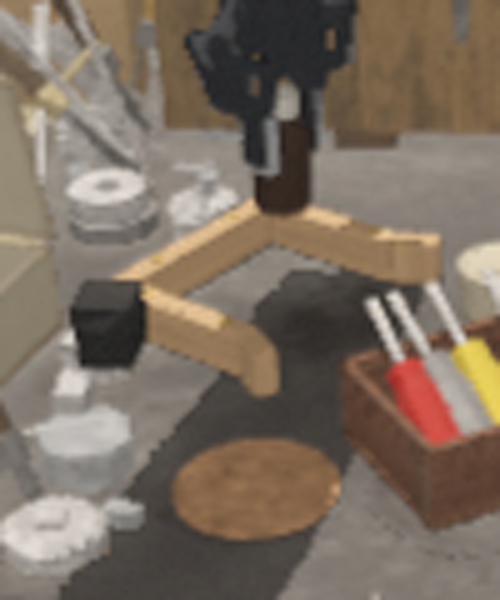

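```bash
python3 -m handwheel '[{"dx":-0.47,"dy":-0.68,"dz":-0.04,"ax":0,"ay":0,"az":0},{"dx":-0.47,"dy":-0.68,"dz":-0.04,"ax":0,"ay":0,"az":0},{"dx":-0.47,"dy":-0.68,"dz":-0.04,"ax":0,"ay":0,"az":0},{"dx":-0.47,"dy":-0.68,"dz":-0.04,"ax":0,"ay":0,"az":0},{"dx":-0.47,"dy":-0.68,"dz":-0.04,"ax":0,"ay":0,"az":0},{"dx":-0.47,"dy":-0.68,"dz":-0.04,"ax":0,"ay":0,"az":0},{"dx":-0.47,"dy":-0.68,"dz":-0.04,"ax":0,"ay":0,"az":0},{"dx":-0.47,"dy":-0.68,"dz":0,"ax":0,"ay":0,"az":0},{"dx":-0.47,"dy":-0.68,"dz":0,"ax":0,"ay":0,"az":0},{"dx":-0.47,"dy":-0.68,"dz":0,"ax":0,"ay":0,"az":0},{"dx":0,"dy":0,"dz":0,"ax":0,"ay":0,"az":0},{"dx":0,"dy":0,"dz":0,"ax":0,"ay":0,"az":0}]'; python3 need.py .468 -.137 .055 59
python3 - <<'E'
from h import *
np.set_printoptions(precision=4,suppress=True)
c=bot.camera('side'); a=cv2.resize(c['img'][140:260,240:340,::-1],None,fx=5,fy=5,interpolation=cv2.INTER_CUBIC)
cv2.imwrite('pics/s4.png',a)
print(proj(c,[[.468,-.137,.004],[.468,-.137,.06]]))
for r in bot.trace('mat',c)[:1]: print(r['rect'],atz(c,[r['rect'][:2]],.004))
E
```

```text
clock: 9.2
eef_pos: [0.4677, -0.1372, 0.1219]
tool_rot: [0.87, 0.493, 0.0, -0.0]
ft_force: [0.8, -0.2, -0.1]
grip_width: 0.0334
cur yaw 59.0 pos [ 0.4677 -0.1372  0.1219] t 9.2
shift cur axes [0.01 0.01 2.68] shift tgt axes [0.01 0.01 2.68] turn [-0. -0.  0.]
F [ 0.8 -0.2 -0.1] w 0.0334 q [-0.29  0.31 -0.25  1.01  0.    1.83]
[[290.9938 237.0953]
 [289.6169 219.234 ]]
[290.8, 237.8, 35.2, 18.4] [[ 0.4647 -0.137   0.004 ]]
```

View pics/s4.png

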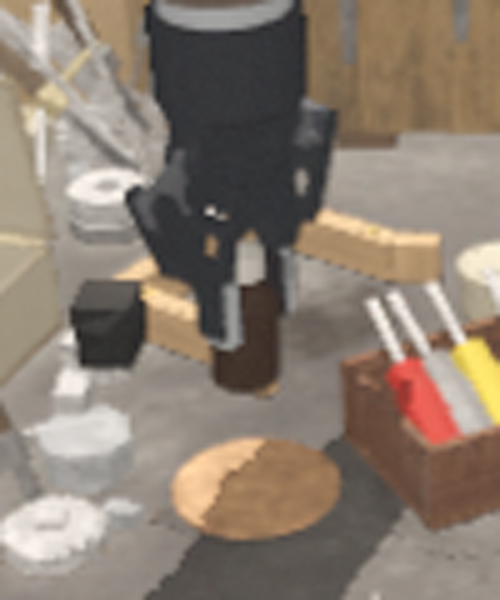

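```bash
python3 -m handwheel '[{"dx":0,"dy":0,"dz":0.5,"ax":0,"ay":0,"az":0},{"dx":0,"dy":0,"dz":0.5,"ax":0,"ay":0,"az":0},{"dx":0,"dy":0,"dz":0.5,"ax":0,"ay":0,"az":0},{"dx":0,"dy":0,"dz":0.5,"ax":0,"ay":0,"az":0},{"dx":0,"dy":0,"dz":0.25,"ax":0,"ay":0,"az":0},{"dx":0,"dy":0,"dz":0.1,"ax":0,"ay":0,"az":0},{"dx":0,"dy":0,"dz":0.1,"ax":0,"ay":0,"az":0},{"dx":0,"dy":0,"dz":0,"ax":0,"ay":0,"az":0}]'; python3 need.py .468 -.137 .055 59
```

```text
clock: 10.1
eef_pos: [0.4681, -0.1372, 0.0612]
tool_rot: [0.87, 0.493, 0.0, 0.0]
ft_force: [-0.1, -0.6, -1.0]
grip_width: 0.0337
cur yaw 59.1 pos [ 0.4681 -0.1372  0.0612] t 10.1
shift cur axes [ 0.   -0.01  0.25] shift tgt axes [ 0.   -0.01  0.25] turn [ 0.   -0.    0.01]
F [-0.1 -0.6 -1. ] w 0.0337 q [-0.29  0.39 -0.33  0.86  0.    1.83]
```

```bash
python3 -m handwheel '[{"dx":0,"dy":0,"dz":0.08,"ax":0,"ay":0,"az":0},{"dx":0,"dy":0,"dz":0,"ax":0,"ay":0,"az":0}]'; python3 need.py .468 -.137 .055 59
python3 - <<'E'
from h import *
c=bot.camera('side'); a=cv2.resize(c['img'][160:260,240:340,::-1],None,fx=6,fy=6,interpolation=cv2.INTER_CUBIC)
cv2.imwrite('pics/s5.png',a)
E
```

```text
clock: 10.3
eef_pos: [0.4679, -0.1372, 0.0593]
tool_rot: [0.87, 0.493, 0.0, 0.0]
ft_force: [-0.3, -0.2, 0.1]
grip_width: 0.0334
cur yaw 59.1 pos [ 0.4679 -0.1372  0.0593] t 10.3
shift cur axes [ 0.01 -0.    0.17] shift tgt axes [ 0.01 -0.    0.17] turn [ 0.   -0.    0.01]
F [-0.3 -0.2  0.1] w 0.0334 q [-0.29  0.39 -0.33  0.85 -0.    1.83]
```

View pics/s5.png

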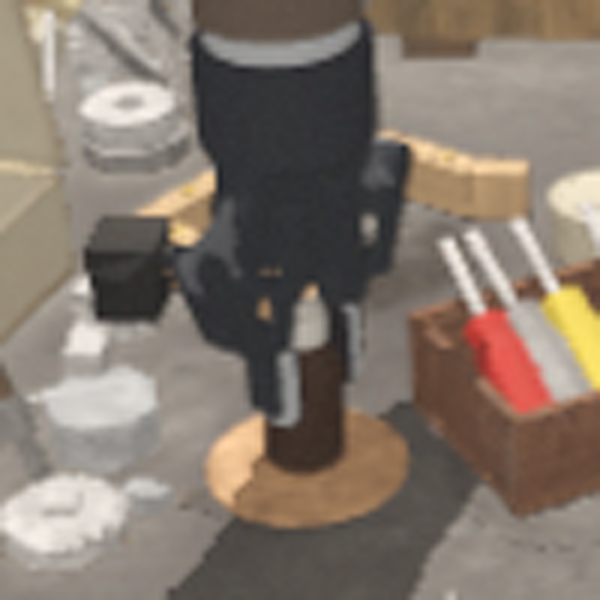

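```bash
python3 -m handwheel '[{"dx":0,"dy":0,"dz":0.08,"ax":0,"ay":0,"az":0},{"dx":0,"dy":0,"dz":0,"ax":0,"ay":0,"az":0}]'; python3 -m handwheel '[{"dx":0,"dy":0,"dz":0.08,"ax":0,"ay":0,"az":0},{"dx":0,"dy":0,"dz":0,"ax":0,"ay":0,"az":0}]'
```

```text
clock: 10.55
eef_pos: [0.4676, -0.1371, 0.057]
tool_rot: [0.87, 0.493, -0.0, -0.0]
ft_force: [0.3, 0.5, -0.1]
grip_width: 0.0332
clock: 10.75
eef_pos: [0.4675, -0.1371, 0.0548]
tool_rot: [0.87, 0.493, -0.0, -0.0]
ft_force: [0.1, -0.0, -1.0]
grip_width: 0.0335
```

```bash
python3 -m handwheel '[{"dx":0,"dy":0,"dz":0.07,"ax":0,"ay":0,"az":0},{"dx":0,"dy":0,"dz":0,"ax":0,"ay":0,"az":0}]'; python3 -m handwheel '[{"dx":0,"dy":0,"dz":0.07,"ax":0,"ay":0,"az":0},{"dx":0,"dy":0,"dz":0,"ax":0,"ay":0,"az":0}]'
```

```text
clock: 10.95
eef_pos: [0.4678, -0.1372, 0.0534]
tool_rot: [0.87, 0.493, 0.0, 0.0]
ft_force: [0.3, 0.5, 0.2]
grip_width: 0.0334
clock: 11.15
eef_pos: [0.4679, -0.1371, 0.0531]
tool_rot: [0.87, 0.493, 0.0, 0.0]
ft_force: [-2.6, 1.6, 11.9]
grip_width: 0.0333
```

```bash
python3 -m handwheel '[{"dx":0,"dy":0,"dz":-0.05,"ax":0,"ay":0,"az":0},{"dx":0,"dy":0,"dz":0,"ax":0,"ay":0,"az":0}]'; python3 -m handwheel '[{"dx":0,"dy":0,"dz":0,"ax":0,"ay":0,"az":0},{"dx":0,"dy":0,"dz":0,"ax":0,"ay":0,"az":0},{"dx":0,"dy":0,"dz":0,"ax":0,"ay":0,"az":0},{"dx":0,"dy":0,"dz":0,"ax":0,"ay":0,"az":0}]' 0.5;  python3 -m handwheel '[{"dx":0,"dy":0,"dz":-0.3,"ax":0,"ay":0,"az":0},{"dx":0,"dy":0,"dz":-0.7,"ax":0,"ay":0,"az":0},{"dx":0,"dy":0,"dz":-0.7,"ax":0,"ay":0,"az":0},{"dx":0,"dy":0,"dz":-0.7,"ax":0,"ay":0,"az":0},{"dx":0,"dy":0,"dz":-0.7,"ax":0,"ay":0,"az":0},{"dx":0,"dy":0,"dz":-0.7,"ax":0,"ay":0,"az":0},{"dx":0,"dy":0,"dz":0,"ax":0,"ay":0,"az":0}]';  python3 need.py .43 -.30 .15 33
```

```text
clock: 11.35
eef_pos: [0.468, -0.1372, 0.0532]
tool_rot: [0.87, 0.493, 0.0, 0.0]
ft_force: [-0.8, 0.6, 5.2]
grip_width: 0.0336
clock: 11.75
eef_pos: [0.4676, -0.1371, 0.0526]
tool_rot: [0.87, 0.493, -0.0, -0.0]
ft_force: [0.6, -0.1, -0.9]
grip_width: 0.0636
clock: 12.45
eef_pos: [0.4696, -0.1377, 0.1507]
tool_rot: [0.87, 0.493, 0.002, 0.002]
ft_force: [0.7, -0.3, 0.1]
grip_width: 0.0641
cur yaw 59.1 pos [ 0.4696 -0.1377  0.1507] t 12.45
shift cur axes [-6.38  1.98  0.03] shift tgt axes [-4.87  4.58  0.03] turn [ 0.03 -0.02  3.03]
F [ 0.7 -0.3  0.1] w 0.0641 q [-0.29  0.28 -0.21  1.07 -0.    1.83]
```

```bash
python3 -m handwheel '[{"dx":0,"dy":0,"dz":0,"ax":0,"ay":0,"az":0.75},{"dx":0,"dy":0,"dz":0,"ax":0,"ay":0,"az":0.75},{"dx":0,"dy":0,"dz":0,"ax":0,"ay":0,"az":0.75},{"dx":0,"dy":0,"dz":0,"ax":0,"ay":0,"az":0.75},{"dx":0,"dy":0,"dz":0,"ax":0,"ay":0,"az":0}]' 0.5;  python3 need.py .447 -.292 .15 33
python3 - <<'E'
from h import *
c=bot.camera('side'); a=cv2.resize(c['img'][160:280,240:400,::-1],None,fx=5,fy=5,interpolation=cv2.INTER_CUBIC)
cv2.imwrite('pics/s6.png',a)
E
```

```text
clock: 12.95
eef_pos: [0.4673, -0.137, 0.147]
tool_rot: [0.958, 0.286, -0.001, -0.0]
ft_force: [1.5, -0.4, -0.4]
grip_width: 0.0643
cur yaw 33.3 pos [ 0.4673 -0.137   0.147 ] t 12.95
shift cur axes [-4.08  4.74 -0.12] shift tgt axes [-4.06  4.76 -0.12] turn [-0.01  0.01  0.03]
F [ 1.5 -0.4 -0.4] w 0.0643 q [-0.29  0.29 -0.21  1.07 -0.    2.28]
```

View pics/s6.png

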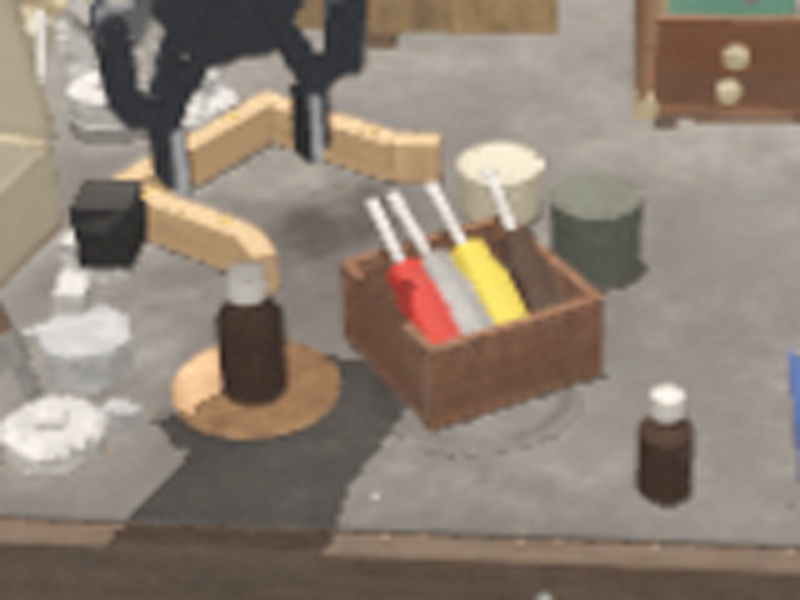

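```bash
python3 -m handwheel '[{"dx":-0.51,"dy":0.59,"dz":0,"ax":0,"ay":0,"az":0},{"dx":-0.51,"dy":0.59,"dz":0,"ax":0,"ay":0,"az":0},{"dx":-0.51,"dy":0.59,"dz":0,"ax":0,"ay":0,"az":0},{"dx":-0.51,"dy":0.59,"dz":0,"ax":0,"ay":0,"az":0},{"dx":-0.51,"dy":0.59,"dz":0,"ax":0,"ay":0,"az":0},{"dx":-0.51,"dy":0.59,"dz":0,"ax":0,"ay":0,"az":0},{"dx":-0.51,"dy":0.59,"dz":0,"ax":0,"ay":0,"az":0},{"dx":-0.51,"dy":0.59,"dz":0,"ax":0,"ay":0,"az":0},{"dx":0,"dy":0,"dz":0,"ax":0,"ay":0,"az":0},{"dx":0,"dy":0,"dz":0,"ax":0,"ay":0,"az":0}]' 0.5;  python3 need.py .447 -.292 .036 33
python3 - <<'E'
from fit import *
np.set_printoptions(precision=4,suppress=True)
c=bot.camera('top'); cv2.imwrite('pics/t7.png',cv2.resize(c['img'][130:290,230:390,::-1],(600,600),interpolation=cv2.INTER_CUBIC))
E
```

```text
clock: 14.0
eef_pos: [0.4468, -0.2917, 0.1473]
tool_rot: [0.958, 0.287, -0.0, -0.001]
ft_force: [0.6, -0.8, -0.2]
grip_width: 0.0639
cur yaw 33.3 pos [ 0.4468 -0.2917  0.1473] t 14.0
shift cur axes [-0.    0.02  4.45] shift tgt axes [-0.    0.01  4.45] turn [-0.01  0.    0.04]
F [ 0.6 -0.8 -0.2] w 0.0639 q [-0.58  0.37 -0.09  1.11  0.    1.98]
```

View pics/t7.png

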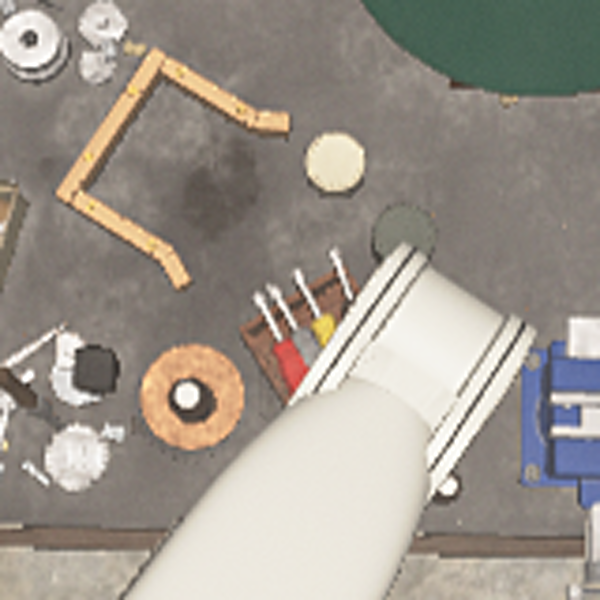

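```bash
python3 -m handwheel '[{"dx":0,"dy":0,"dz":0.6,"ax":0,"ay":0,"az":0},{"dx":0,"dy":0,"dz":0.6,"ax":0,"ay":0,"az":0},{"dx":0,"dy":0,"dz":0.6,"ax":0,"ay":0,"az":0},{"dx":0,"dy":0,"dz":0.6,"ax":0,"ay":0,"az":0},{"dx":0,"dy":0,"dz":0.6,"ax":0,"ay":0,"az":0},{"dx":0,"dy":0,"dz":0.6,"ax":0,"ay":0,"az":0},{"dx":0,"dy":0,"dz":0.5,"ax":0,"ay":0,"az":0},{"dx":0,"dy":0,"dz":0.3,"ax":0,"ay":0,"az":0},{"dx":0,"dy":0,"dz":0,"ax":0,"ay":0,"az":0}]';  python3 need.py .447 -.292 .036 33
python3 - <<'E'
from h import *
c=bot.camera('side'); a=cv2.resize(c['img'][160:280,240:400,::-1],None,fx=5,fy=5,interpolation=cv2.INTER_CUBIC)
cv2.imwrite('pics/s8.png',a)
E
```

```text
clock: 14.95
eef_pos: [0.4466, -0.2909, 0.0367]
tool_rot: [0.958, 0.287, -0.001, -0.001]
ft_force: [-0.3, 0.9, 0.2]
grip_width: 0.0639
cur yaw 33.3 pos [ 0.4466 -0.2909  0.0367] t 14.95
shift cur axes [-0.01  0.05  0.03] shift tgt axes [-0.01  0.05  0.03] turn [-0.01  0.01  0.04]
F [-0.3  0.9  0.2] w 0.0639 q [-0.58  0.5  -0.23  0.85  0.    1.98]
```

View pics/s8.png

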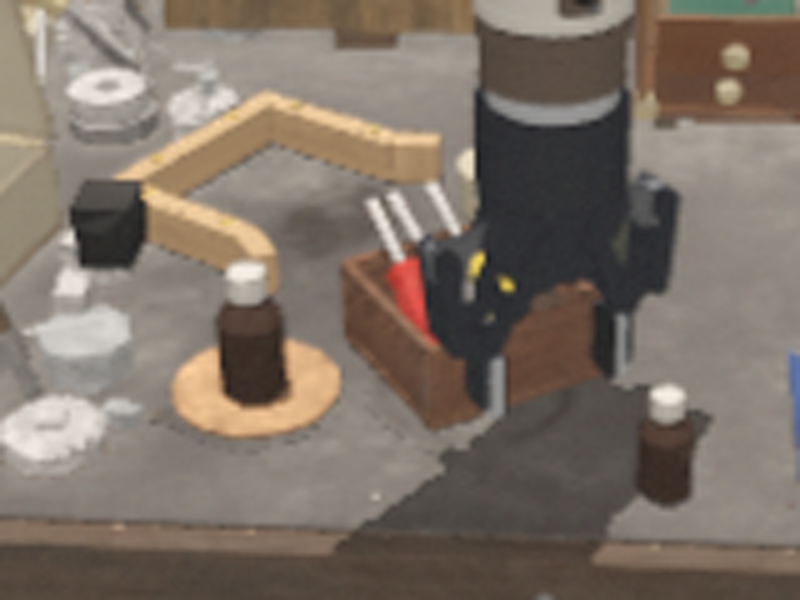

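Run:
```python
from h import *
c=bot.camera('side')
a=np.radians(33.3);H=np.array([np.cos(a),np.sin(a),0]);L=np.array([-np.sin(a),np.cos(a),0])
T=np.array([.4466,-.2909,.025])
B=np.array([.5135,-.249,.025])
f=lambda p:((proj(c,[p])[0]-[240,160])*5).round()
for n,p in dict(tcp=T,lpad=T+.032*L,rpad=T-.032*L,fc=B-.0525*H,fl=B-.0525*H+.0525*L,fr=B-.0525*H-.0525*L).items(): print(n,f(p), f(p-[0,0,.015]))
```

```text
tcp [543. 385.] [543. 409.]
lpad [489. 403.] [489. 427.]
rpad [596. 367.] [595. 391.]
fc [520. 359.] [520. 383.]
fl [431. 388.] [432. 412.]
fr [604. 331.] [604. 355.]
```

```bash
python3 -m handwheel '[{"dx":0.2,"dy":-0.08,"dz":0,"ax":0,"ay":0,"az":0},{"dx":0.2,"dy":0,"dz":0,"ax":0,"ay":0,"az":0},{"dx":0.2,"dy":0,"dz":0,"ax":0,"ay":0,"az":0},{"dx":0.2,"dy":0,"dz":0,"ax":0,"ay":0,"az":0},{"dx":0,"dy":0,"dz":0,"ax":0,"ay":0,"az":0}]';python3 -m handwheel '[{"dx":0.3,"dy":0,"dz":0,"ax":0,"ay":0,"az":0},{"dx":0.3,"dy":0,"dz":0,"ax":0,"ay":0,"az":0},{"dx":0.3,"dy":0,"dz":0,"ax":0,"ay":0,"az":0},{"dx":0.3,"dy":0,"dz":0,"ax":0,"ay":0,"az":0},{"dx":0,"dy":0,"dz":0,"ax":0,"ay":0,"az":0}]'
python3 - <<'E'
from h import *
c=bot.camera('side'); a=cv2.resize(c['img'][160:280,240:400,::-1],None,fx=5,fy=5,interpolation=cv2.INTER_CUBIC)
cv2.imwrite('pics/s9.png',a)
c=bot.camera('top'); cv2.imwrite('pics/t9.png',cv2.resize(c['img'][130:290,230:390,::-1],(600,600),interpolation=cv2.INTER_CUBIC))
E
```

```text
clock: 15.55
eef_pos: [0.4628, -0.2796, 0.0383]
tool_rot: [0.958, 0.286, -0.001, 0.001]
ft_force: [-3.3, -2.3, 3.8]
grip_width: 0.064
clock: 16.05
eef_pos: [0.4883, -0.2628, 0.0381]
tool_rot: [0.958, 0.286, -0.0, 0.0]
ft_force: [-2.1, -1.8, 2.4]
grip_width: 0.0641
```

View pics/s9.png

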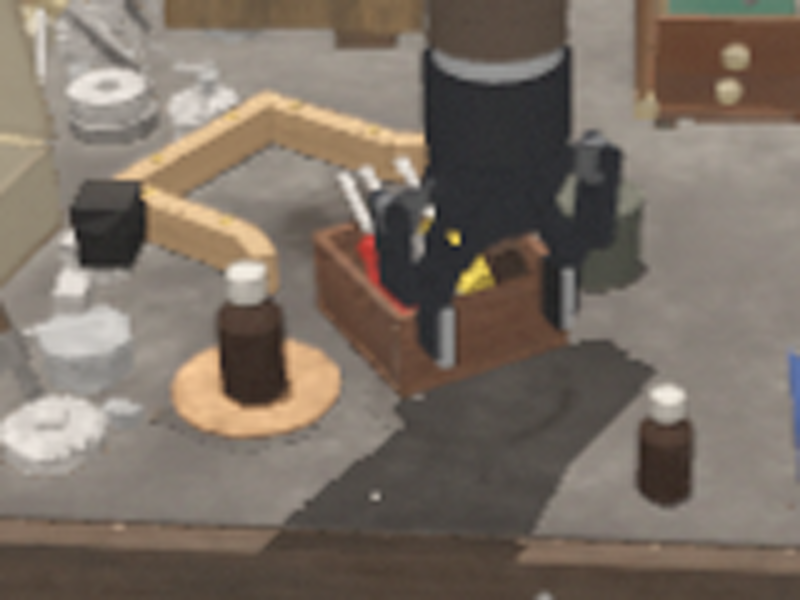

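View pics/t9.png

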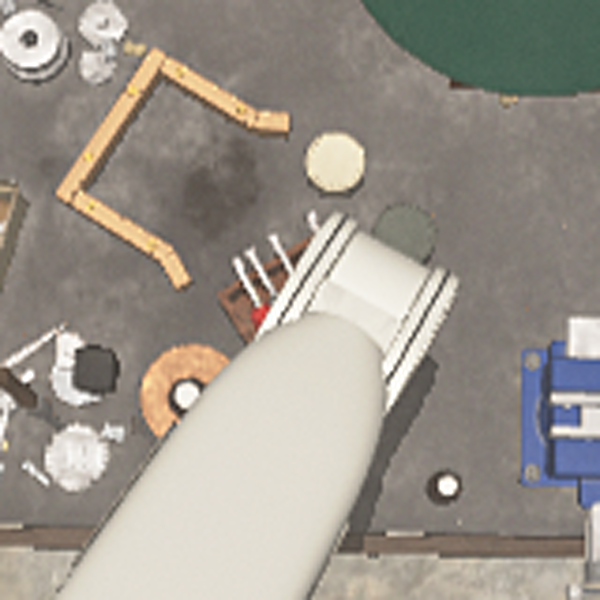

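Run:
```python
from fit import *
np.set_printoptions(precision=4,suppress=True)
s=bot.camera('side'); S=lambda u,v:P(240,160,u,v,5);T=lambda u,v:P(230,130,u,v,3.75)
t=bot.camera('top');h=.0525
bs=[(s,[h,h,.05],S(315,235)),(s,[-h,h,.05],S(400,317)),(s,[-h,h,0],S(402,395)),(s,[-h,-h,0],S(570,338))]
bt=[(t,[h,h,.05],T(218,293))]
print(fit(bs,[.55,-.22,.57]),fit(bs+bt,[.55,-.22,.57]))
```

```text
(array([ 0.5428, -0.2294,  0.5906]), array([[-0.5987, -1.0474],
       [ 0.1154, -0.0803],
       [ 0.2612,  0.2282],
       [ 0.1201,  0.4907]])) (array([ 0.5434, -0.2302,  0.5754]), array([[-0.1344, -1.3401],
       [ 0.0495, -0.2517],
       [ 0.1963,  0.0498],
       [ 0.342 ,  0.5998],
       [-0.5818,  0.2702]]))
```

```bash
python3 -m handwheel '[{"dx":0.3,"dy":0,"dz":0,"ax":0,"ay":0,"az":0},{"dx":0.3,"dy":0,"dz":0,"ax":0,"ay":0,"az":0},{"dx":0.3,"dy":0,"dz":0,"ax":0,"ay":0,"az":0},{"dx":0.3,"dy":0,"dz":0,"ax":0,"ay":0,"az":0},{"dx":0.3,"dy":0,"dz":0,"ax":0,"ay":0,"az":0},{"dx":0.3,"dy":0,"dz":0,"ax":0,"ay":0,"az":0},{"dx":0.3,"dy":0,"dz":0,"ax":0,"ay":0,"az":0},{"dx":0.3,"dy":0,"dz":0,"ax":0,"ay":0,"az":0},{"dx":0,"dy":0,"dz":0,"ax":0,"ay":0,"az":0},{"dx":0,"dy":0,"dz":0,"ax":0,"ay":0,"az":0}]'
python3 - <<'E'
from h import *
c=bot.camera('side'); a=cv2.resize(c['img'][160:260,240:370,::-1],None,fx=6,fy=6,interpolation=cv2.INTER_CUBIC)
cv2.imwrite('pics/s10.png',a)
c=bot.camera('top'); cv2.imwrite('pics/t10.png',cv2.resize(c['img'][130:290,230:390,::-1],(600,600),interpolation=cv2.INTER_CUBIC))
E
```

```text
clock: 17.25
eef_pos: [0.5381, -0.2295, 0.0376]
tool_rot: [0.958, 0.286, 0.0, -0.0]
ft_force: [-1.1, 0.3, 1.1]
grip_width: 0.0643
```

View pics/s10.png

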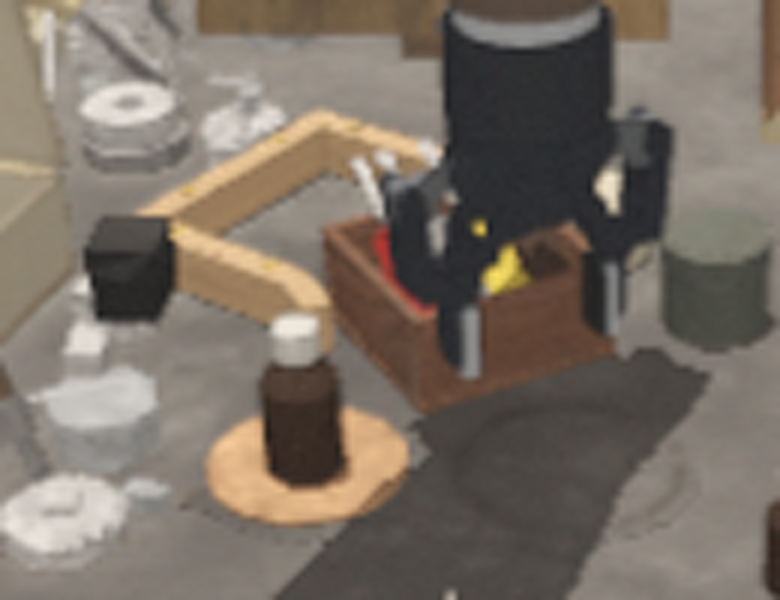

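View pics/t10.png

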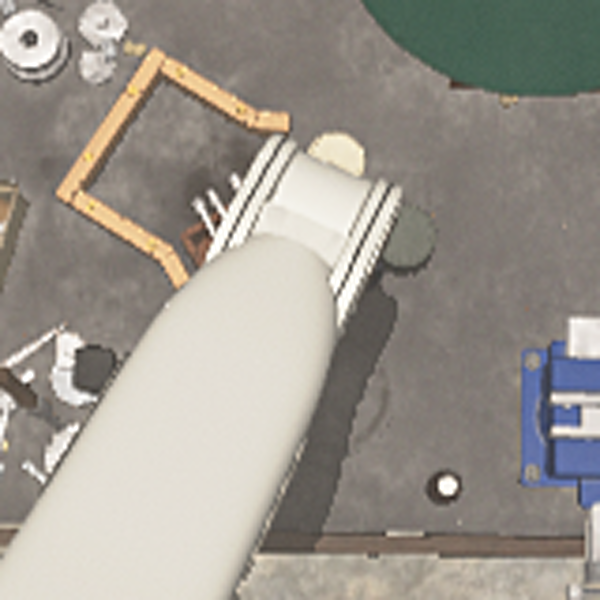

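Run:
```python
from fit import *
np.set_printoptions(precision=4,suppress=True)
s=bot.camera('side'); S=lambda u,v:P(240,160,u,v,6);T=lambda u,v:P(230,130,u,v,3.75)
t=bot.camera('top');h=.0525
cv2.imwrite('pics/t10z.png',cv2.resize(t['img'][150:220,240:310,::-1],None,fx=8,fy=8,interpolation=cv2.INTER_CUBIC))
cv2.imwrite('pics/s10z.png',cv2.resize(s['img'][175:235,255:350,::-1],None,fx=8,fy=8,interpolation=cv2.INTER_CUBIC))
bs=[(s,[h,h,.05],S(325,230)),(s,[-h,h,.05],S(423,319)),(s,[-h,h,0],S(425,412)),(s,[-h,-h,0],S(617,353))]
print(fit(bs,[.59,-.2,.57]))
```

```text
(array([ 0.5906, -0.1975,  0.5938]), array([[-0.3986, -0.8119],
       [-0.2796,  0.3431],
       [ 0.128 ,  0.329 ],
       [ 0.6031, -0.2093]]))
```

View pics/t10z.png

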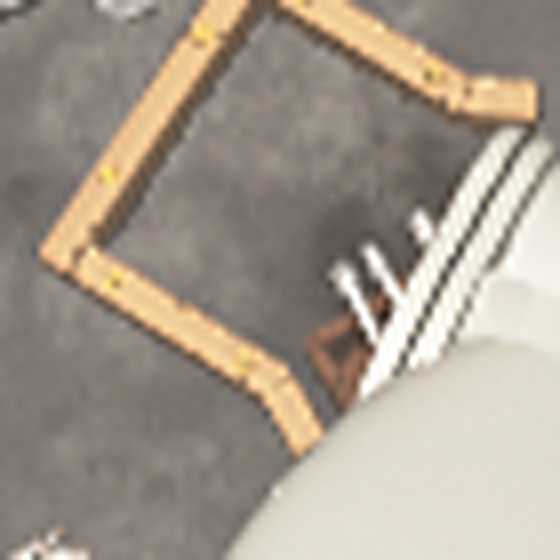

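View pics/s10z.png

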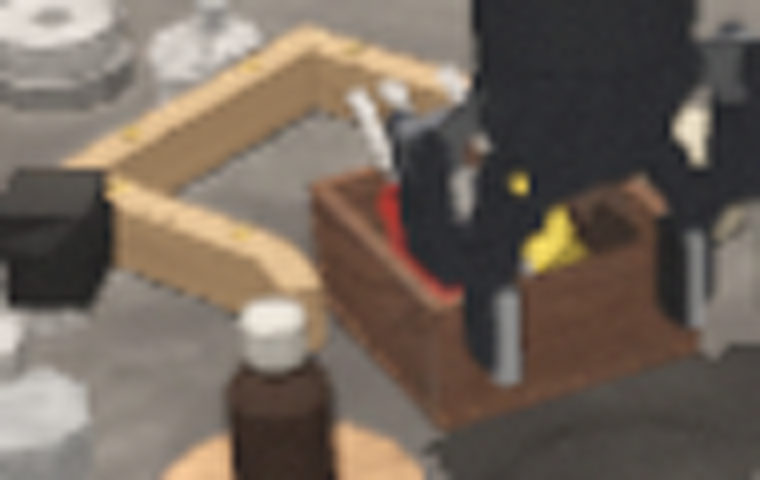

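Run:
```python
from fit import *
np.set_printoptions(precision=4,suppress=True)
t=bot.camera('top')
T=lambda u,v:P(240,150,u,v,8)
p=atz(t,[T(92,250),T(285,362),T(262,15),T(445,107),T(313,345)],.03)
p[4]=atz(t,[T(313,345)],.05)
print(p)
a=np.arctan2(*(p[0]-p[1])[[1,0]]);b=np.arctan2(*(p[2]-p[3])[[1,0]]);print(a,b,np.arctan2(*-(p[2]-p[0])[[0,1]]*[1,-1]))
for yaw in (1.03,1.05):
  x=np.array([np.cos(yaw),np.sin(yaw)]);y=np.array([-x[1],x[0]])
  for q in p: d=q[:2]-[.678,-.117]; print(yaw,d@x,d@y)
```

```text
[[ 0.6489 -0.0375  0.03  ]
 [ 0.6044 -0.1169  0.03  ]
 [ 0.7486 -0.1029  0.03  ]
 [ 0.7114 -0.1786  0.03  ]
 [ 0.6077 -0.1293  0.05  ]]
1.0600289654475232 1.1141121603127264 -2.151257053497024
1.03 0.0531889794511354 0.06590235671252037
1.03 -0.03779756195074956 0.06316930345516031
1.03 0.0484604000095731 -0.05324981560258766
1.03 -0.0356458022500638 -0.060340900663834705
1.03 -0.04675833138332641 0.053950587855450996
1.05 0.054496301276032486 0.06482546800871926
1.05 -0.036526700845290035 0.063912570858866
1.05 0.04738578293891861 -0.05420830938207823
1.05 -0.036845410887600856 -0.05961596436775376
1.05 -0.04567004020433725 0.05487490238201726
```

```bash
python3 -m handwheel '[{"dx":0.25,"dy":0,"dz":0,"ax":0,"ay":0,"az":0},{"dx":0.25,"dy":0,"dz":0,"ax":0,"ay":0,"az":0},{"dx":0.25,"dy":0,"dz":0,"ax":0,"ay":0,"az":0},{"dx":0.24,"dy":0.074,"dz":0,"ax":0,"ay":0,"az":-0.19},{"dx":0.24,"dy":0.074,"dz":0,"ax":0,"ay":0,"az":-0.19},{"dx":0.24,"dy":0.074,"dz":0,"ax":0,"ay":0,"az":-0.19},{"dx":0.24,"dy":0.074,"dz":0,"ax":0,"ay":0,"az":-0.19},{"dx":0.24,"dy":0.074,"dz":0,"ax":0,"ay":0,"az":-0.19},{"dx":0.24,"dy":0.074,"dz":0,"ax":0,"ay":0,"az":-0.19},{"dx":0,"dy":0,"dz":0,"ax":0,"ay":0,"az":0}]'
python3 need.py .6428 -.172 .037 59.9
python3 - <<'E'
from h import *
s=bot.camera('side');t=bot.camera('top')
cv2.imwrite('pics/t11.png',cv2.resize(t['img'][145:215,240:310,::-1],None,fx=8,fy=8,interpolation=cv2.INTER_CUBIC))
cv2.imwrite('pics/s11.png',cv2.resize(s['img'][165:235,255:350,::-1],None,fx=8,fy=8,interpolation=cv2.INTER_CUBIC))
E
```

```text
clock: 18.5
eef_pos: [0.5891, -0.2066, 0.0377]
tool_rot: [0.93, 0.367, -0.0, 0.0]
ft_force: [-1.8, -1.8, 0.2]
grip_width: 0.0642
cur yaw 43.1 pos [ 0.5891 -0.2066  0.0377] t 18.5
shift cur axes [2.51 0.45 0.02] shift tgt axes [2.28 1.16 0.03] turn [ 0.    0.01 -1.96]
F [-1.8 -1.8  0.2] w 0.0642 q [-0.34  0.64  0.05  0.98 -0.    2.05]
```

View pics/t11.png

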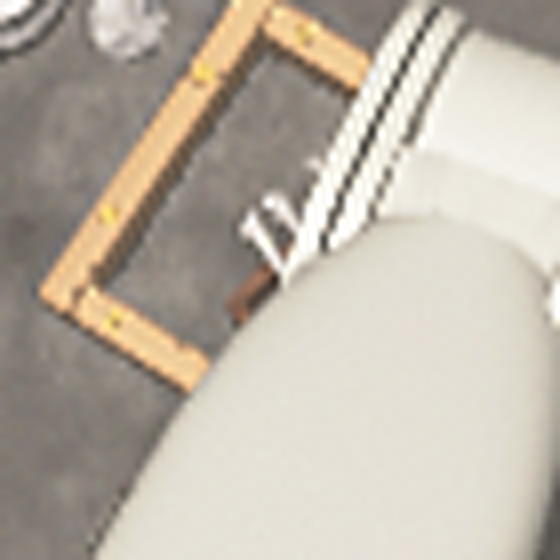

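View pics/s11.png

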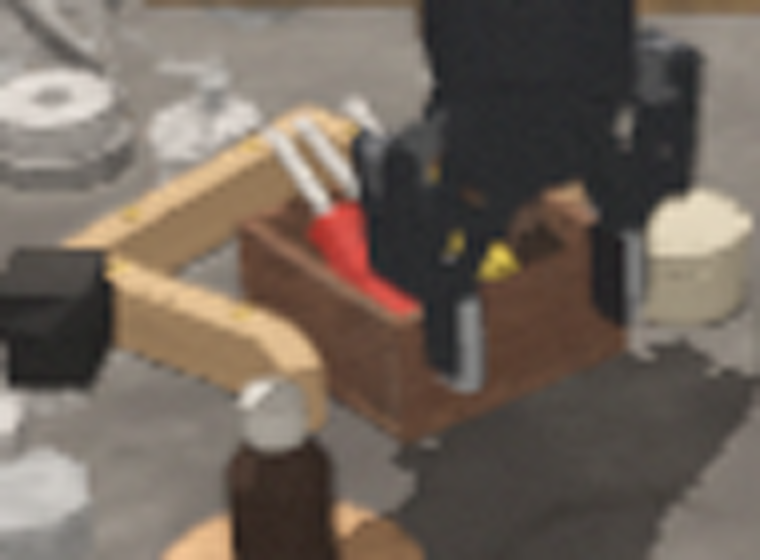

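```bash
cat > bayf.py <<'E'
import numpy as np
def bayf(p,c=(.6755,-.1155),yaw=1.045):
    x=np.array([np.cos(yaw),np.sin(yaw)]);y=np.array([-x[1],x[0]]);d=np.array(p[:2])-c
    return np.round([d@x,d@y,np.degrees(p[2]-yaw)],4)
E
python3 - <<'E'
from fit import *; from bayf import bayf
np.set_printoptions(precision=4,suppress=True)
s=bot.camera('side'); S=lambda u,v:P(255,165,u,v,8);T=lambda u,v:P(240,145,u,v,8)
t=bot.camera('top');h=.0525
bs=[(s,[h,h,.05],S(238,232)),(s,[-h,h,.05],S(403,325)),(s,[-h,h,0],S(404,440)),(s,[-h,-h,0],S(633,352))]
bt=[(t,[h,h,.05],T(230,305))]
f=fit(bs,[.62,-.17,.75]);print(f,bayf(f[0]));f=fit(bs+bt,[.62,-.17,.75]);print(f,bayf(f[0]))
o=bot.get_obs()['eef_pos'];a=np.radians(43.1);p=[o[0]+.064*np.cos(a)+.0026*np.sin(a),o[1]+.064*np.sin(a)-.0026*np.cos(a),a];print('tool est',p,bayf(p))
E
```

```text
(array([ 0.6328, -0.1658,  0.76  ]), array([[-0.3201, -1.5492],
       [-0.2401,  0.1782],
       [ 0.4594,  0.9471],
       [ 0.1165, -0.2077]])) [ -0.065    0.0117 -16.3295]
(array([ 0.6345, -0.1669,  0.7366]), array([[ 0.2639, -2.0785],
       [-0.3875, -0.1372],
       [ 0.314 ,  0.6176],
       [ 0.4566, -0.188 ],
       [-0.8029,  0.3976]])) [ -0.0651   0.0097 -17.6724]
tool est [np.float64(0.6375985448852203), np.float64(-0.1647474745552368), np.float64(0.7522369076095561)] [ -0.0616   0.0081 -16.7741]
```

```bash
python3 -m handwheel '[{"dx":0.24,"dy":0.075,"dz":0,"ax":0,"ay":0,"az":-0.195},{"dx":0.24,"dy":0.075,"dz":0,"ax":0,"ay":0,"az":-0.195},{"dx":0.24,"dy":0.075,"dz":0,"ax":0,"ay":0,"az":-0.195},{"dx":0.24,"dy":0.075,"dz":0,"ax":0,"ay":0,"az":-0.195},{"dx":0.24,"dy":0.075,"dz":0,"ax":0,"ay":0,"az":-0.195},{"dx":0.24,"dy":0.075,"dz":0,"ax":0,"ay":0,"az":-0.195},{"dx":0.24,"dy":0.075,"dz":0,"ax":0,"ay":0,"az":-0.195},{"dx":0.24,"dy":0.075,"dz":0,"ax":0,"ay":0,"az":-0.195},{"dx":0,"dy":0,"dz":0,"ax":0,"ay":0,"az":0}]'
python3 need.py .6428 -.172 .037 59.9
python3 - <<'E'
from h import *
s=bot.camera('side');t=bot.camera('top')
cv2.imwrite('pics/t12.png',cv2.resize(t['img'][145:215,240:310,::-1],None,fx=8,fy=8,interpolation=cv2.INTER_CUBIC))
cv2.imwrite('pics/s12.png',cv2.resize(s['img'][165:235,255:350,::-1],None,fx=8,fy=8,interpolation=cv2.INTER_CUBIC))
E
```

```text
clock: 19.6
eef_pos: [0.633, -0.1788, 0.0378]
tool_rot: [0.88, 0.474, 0.001, -0.0]
ft_force: [-0.2, -0.1, 0.5]
grip_width: 0.0639
cur yaw 56.6 pos [ 0.633  -0.1788  0.0378] t 19.6
shift cur axes [0.44 0.18 0.03] shift tgt axes [0.43 0.2  0.03] turn [ 0.   -0.01 -0.38]
F [-0.2 -0.1  0.5] w 0.0639 q [-0.28  0.7   0.16  1.03  0.    1.88]
```

View pics/t12.png

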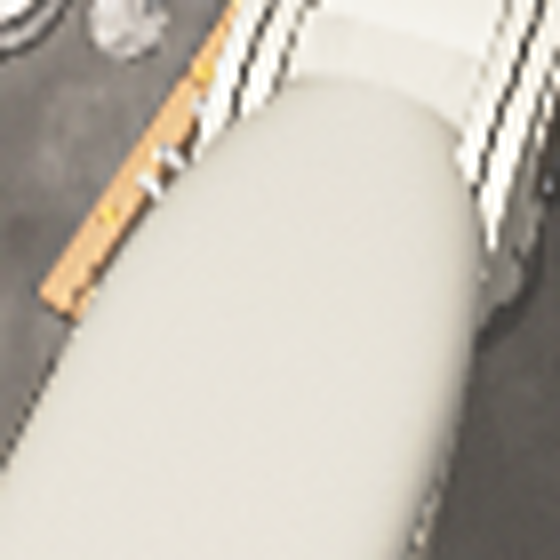

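View pics/s12.png

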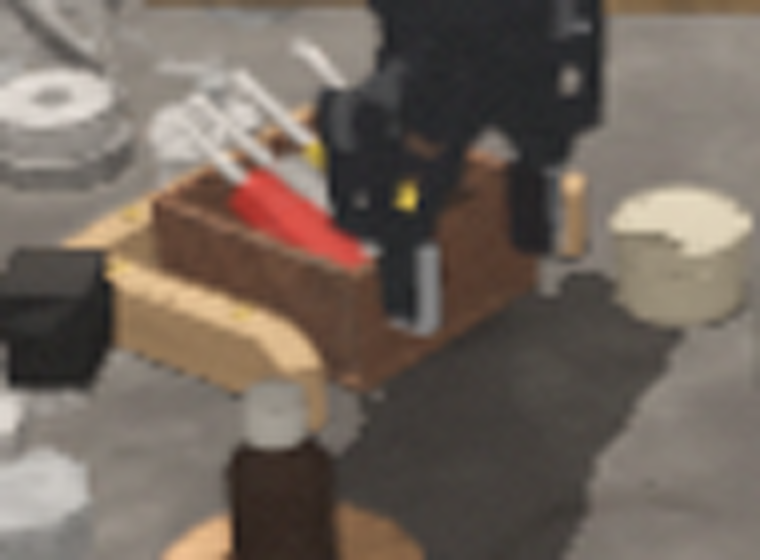

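```bash
python3 -m handwheel '[{"dx":0.2,"dy":0.06,"dz":0,"ax":0,"ay":0,"az":-0.17},{"dx":0.2,"dy":0.06,"dz":0,"ax":0,"ay":0,"az":-0.17},{"dx":0,"dy":0,"dz":0,"ax":0,"ay":0,"az":0}]';python3 -m handwheel '[{"dx":0.08,"dy":0,"dz":0,"ax":0,"ay":0,"az":0},{"dx":0.08,"dy":0,"dz":0,"ax":0,"ay":0,"az":0},{"dx":0,"dy":0,"dz":0,"ax":0,"ay":0,"az":0}]'
python3 need.py .6428 -.172 .037 59.9
```

```text
clock: 20.0
eef_pos: [0.6403, -0.173, 0.0379]
tool_rot: [0.868, 0.496, 0.0, 0.0]
ft_force: [-0.6, -1.4, 1.2]
grip_width: 0.0641
clock: 20.3
eef_pos: [0.6418, -0.17, 0.0379]
tool_rot: [0.869, 0.495, 0.0, 0.0]
ft_force: [-1.8, -3.6, 1.0]
grip_width: 0.0642
cur yaw 59.4 pos [ 0.6418 -0.17    0.0379] t 20.3
shift cur axes [-0.05  0.07  0.04] shift tgt axes [-0.05  0.07  0.04] turn [ 0.    0.   -0.06]
F [-1.8 -3.6  1. ] w 0.0642 q [-0.26  0.71  0.18  1.04 -0.    1.85]
```

```bash
python3 -m handwheel '[{"dx":0.08,"dy":0,"dz":0,"ax":0,"ay":0,"az":0},{"dx":0.08,"dy":0,"dz":0,"ax":0,"ay":0,"az":0},{"dx":0,"dy":0,"dz":0,"ax":0,"ay":0,"az":0}]';python3 -m handwheel '[{"dx":0.08,"dy":0,"dz":0,"ax":0,"ay":0,"az":0},{"dx":0.08,"dy":0,"dz":0,"ax":0,"ay":0,"az":0},{"dx":0,"dy":0,"dz":0,"ax":0,"ay":0,"az":0}]'
python3 need.py .6428 -.172 .037 59.9
python3 - <<'E'
from h import *
s=bot.camera('side')
cv2.imwrite('pics/s13.png',cv2.resize(s['img'][165:235,255:350,::-1],None,fx=8,fy=8,interpolation=cv2.INTER_CUBIC))
E
```

```text
clock: 20.6
eef_pos: [0.6439, -0.1665, 0.0379]
tool_rot: [0.869, 0.495, 0.0, 0.0]
ft_force: [-1.5, -3.5, 1.6]
grip_width: 0.064
clock: 20.9
eef_pos: [0.6442, -0.1655, 0.038]
tool_rot: [0.869, 0.494, -0.002, 0.001]
ft_force: [-6.7, -8.3, 3.8]
grip_width: 0.0642
cur yaw 59.3 pos [ 0.6442 -0.1655  0.038 ] t 20.9
shift cur axes [-0.25  0.09  0.04] shift tgt axes [-0.25  0.08  0.04] turn [-0.    0.04 -0.07]
F [-6.7 -8.3  3.8] w 0.0642 q [-0.25  0.71  0.19  1.05 -0.01  1.86]
```

View pics/s13.png

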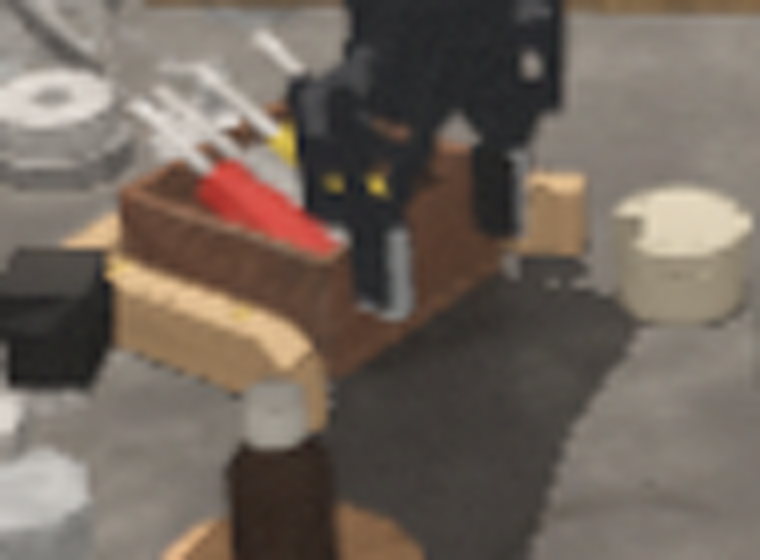

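```bash
python3 -m handwheel '[{"dx":0.08,"dy":0,"dz":0,"ax":0,"ay":0,"az":0},{"dx":0,"dy":0,"dz":0,"ax":0,"ay":0,"az":0}]';python3 -m handwheel '[{"dx":0.08,"dy":0,"dz":0,"ax":0,"ay":0,"az":0},{"dx":0,"dy":0,"dz":0,"ax":0,"ay":0,"az":0}]'
python3 need.py .6428 -.172 .037 59.9; python3 -c "
from workcell import bot;print(bot.get_obs()['ft_torque'])"
```

```text
clock: 21.15
eef_pos: [0.644, -0.1653, 0.038]
tool_rot: [0.87, 0.494, -0.004, 0.002]
ft_force: [-9.8, -12.8, 5.8]
grip_width: 0.0641
clock: 21.35
eef_pos: [0.6439, -0.165, 0.0381]
tool_rot: [0.87, 0.493, -0.005, 0.002]
ft_force: [-12.6, -15.9, 6.9]
grip_width: 0.0643
cur yaw 59.1 pos [ 0.6439 -0.165   0.0381] t 21.35
shift cur axes [-0.26  0.1   0.05] shift tgt axes [-0.26  0.1   0.04] turn [-0.01  0.08 -0.09]
F [-12.6 -15.9   6.9] w 0.0643 q [-0.25  0.72  0.19  1.05 -0.01  1.86]
[-3.09306125  2.1495388  -0.22519845]
```

```bash
python3 -m handwheel '[{"dx":-0.3,"dy":0,"dz":0,"ax":0,"ay":0,"az":0},{"dx":-0.3,"dy":0,"dz":0,"ax":0,"ay":0,"az":0},{"dx":-0.3,"dy":0,"dz":-0.2,"ax":0,"ay":0,"az":0},{"dx":0,"dy":0,"dz":-0.8,"ax":0,"ay":0,"az":0},{"dx":0,"dy":0,"dz":-0.9,"ax":0,"ay":0,"az":0},{"dx":0,"dy":0,"dz":-0.9,"ax":0,"ay":0,"az":0},{"dx":0,"dy":0,"dz":-0.9,"ax":0,"ay":0,"az":0},{"dx":0,"dy":0,"dz":-0.9,"ax":0,"ay":0,"az":0},{"dx":0,"dy":0,"dz":-0.9,"ax":0,"ay":0,"az":0}]'
python3 -m handwheel '[{"dx":-0.8,"dy":-0.4,"dz":-0.2,"ax":0,"ay":0,"az":0},{"dx":-0.8,"dy":-0.4,"dz":-0.2,"ax":0,"ay":0,"az":0},{"dx":-0.8,"dy":-0.4,"dz":-0.2,"ax":0,"ay":0,"az":0},{"dx":-0.8,"dy":-0.4,"dz":-0.2,"ax":0,"ay":0,"az":0},{"dx":-0.8,"dy":-0.4,"dz":-0.2,"ax":0,"ay":0,"az":0},{"dx":-0.8,"dy":-0.4,"dz":-0.2,"ax":0,"ay":0,"az":0},{"dx":-0.8,"dy":-0.4,"dz":-0.2,"ax":0,"ay":0,"az":0},{"dx":-0.8,"dy":-0.4,"dz":-0.2,"ax":0,"ay":0,"az":0},{"dx":-0.8,"dy":-0.4,"dz":0,"ax":0,"ay":0,"az":0},{"dx":-0.8,"dy":-0.4,"dz":0,"ax":0,"ay":0,"az":0},{"dx":0,"dy":0,"dz":0,"ax":0,"ay":0,"az":0}]'
python3 - <<'E'
from h import *
s=bot.camera('side');t=bot.camera('top')
cv2.imwrite('pics/t14.png',cv2.resize(t['img'][140:210,240:330,::-1],None,fx=8,fy=8,interpolation=cv2.INTER_CUBIC))
cv2.imwrite('pics/s14.png',cv2.resize(s['img'][160:260,250:380,::-1],None,fx=6,fy=6,interpolation=cv2.INTER_CUBIC))
E
```

```text
clock: 22.25
eef_pos: [0.6368, -0.1782, 0.1766]
tool_rot: [0.868, 0.496, 0.001, -0.0]
ft_force: [-0.9, 0.4, 0.5]
grip_width: 0.0639
clock: 23.35
eef_pos: [0.4471, -0.3009, 0.2159]
tool_rot: [0.869, 0.495, 0.0, 0.0]
ft_force: [0.4, 0.2, -0.4]
grip_width: 0.0639
```

View pics/t14.png

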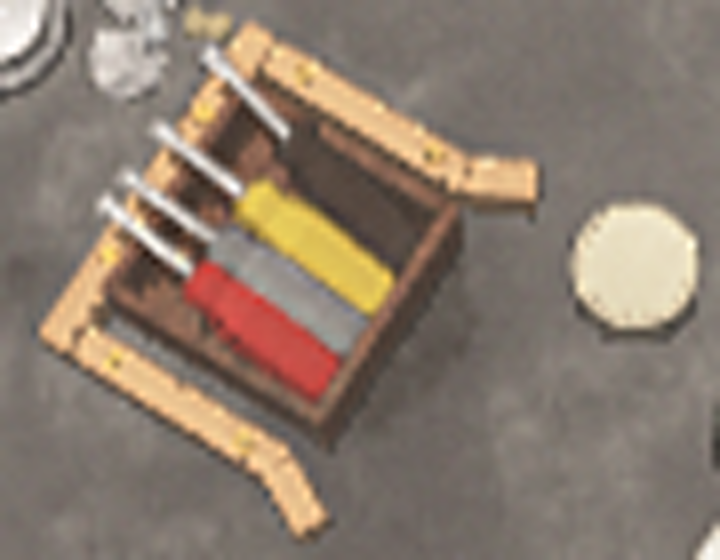

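View pics/s14.png

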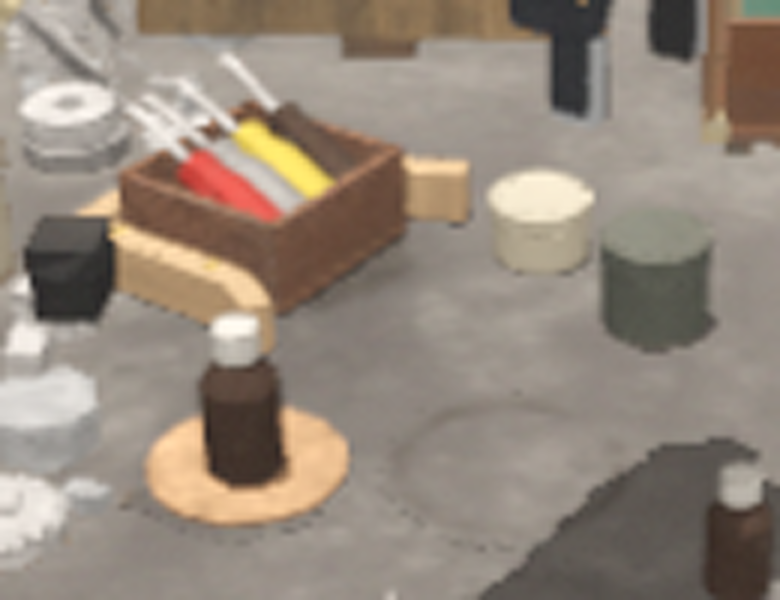

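Run:
```python
from fit import *; from bayf import bayf
np.set_printoptions(precision=4,suppress=True)
s=bot.camera('side');t=bot.camera('top'); S=lambda u,v:P(250,160,u,v,6);T=lambda u,v:P(240,140,u,v,8)
h=.0525
bt=[(t,[h,h,.05],T(106,285)),(t,[-h,h,.05],T(322,417)),(t,[-h,-h,.05],T(460,207))]
by=[(t,[.0685,-.0785,.03],T(250,20)),(t,[.0685,.0785,.03],T(40,332)),(t,[-.07,-.077,.03],T(535,203)),(t,[-.07,.077,.03],T(327,522))]
bs=[(s,[h,h,.05],S(120,177)),(s,[-h,h,.05],S(273,227)),(s,[-h,-h,.05],S(405,152)),(s,[-h,h,0],S(278,315)),(s,[-h,-h,0],S(405,235))]
Y=fit(by,[.675,-.115,1.045]);print('bay',Y)
for o in (bt,bs):
  B=fit(o,[.67,-.12,1.04]);print(B,bayf(B[0],Y[0][:2],Y[0][2]))
```

```text
bay (array([ 0.6768, -0.1153,  1.017 ]), array([[ 0.4247,  0.2233],
       [-0.2621,  0.4616],
       [-0.0267, -0.0246],
       [-0.1047, -0.746 ]]))
(array([ 0.6813, -0.1151,  1.0302]), array([[-0.6065, -0.1185],
       [ 0.0697,  0.5363],
       [ 0.5059, -0.4018]])) [ 0.0025 -0.0037  0.7539]
(array([ 0.6723, -0.1131,  1.0183]), array([[-0.8992, -0.5935],
       [-0.0443,  0.5159],
       [ 0.0926, -0.6176],
       [ 0.1169,  0.6448],
       [ 0.6024, -0.2575]])) [-0.0005  0.005   0.0743]
```

```bash
python3 -m handwheel '[{"dx":0,"dy":0,"dz":0,"ax":0,"ay":0,"az":0},{"dx":0,"dy":0,"dz":0,"ax":0,"ay":0,"az":0},{"dx":0,"dy":0,"dz":0,"ax":0,"ay":0,"az":0},{"dx":0,"dy":0,"dz":0,"ax":0,"ay":0,"az":0},{"dx":0,"dy":0,"dz":0,"ax":0,"ay":0,"az":0},{"dx":0,"dy":0,"dz":0,"ax":0,"ay":0,"az":0}]' -1
python3 need.py .6314 -.190 .042 59
```

```text
clock: 24.15
eef_pos: [0.4486, -0.3002, 0.2153]
tool_rot: [0.869, 0.496, -0.0, -0.0]
ft_force: [0.8, -0.1, 0.1]
grip_width: 0.0003
cur yaw 59.4 pos [ 0.4486 -0.3002  0.2153] t 24.15
shift cur axes [7.52 4.05 6.93] shift tgt axes [7.55 4.   6.93] turn [-0.   -0.    0.05]
F [ 0.8 -0.1  0.1] w 0.0003 q [-0.59  0.34  0.04  1.28  0.    1.51]
```

```bash
python3 -m handwheel '[{"dx":0.75,"dy":0.4,"dz":0.2,"ax":0,"ay":0,"az":0},{"dx":0.75,"dy":0.4,"dz":0.2,"ax":0,"ay":0,"az":0},{"dx":0.75,"dy":0.4,"dz":0.2,"ax":0,"ay":0,"az":0},{"dx":0.75,"dy":0.4,"dz":0.2,"ax":0,"ay":0,"az":0},{"dx":0.75,"dy":0.4,"dz":0.2,"ax":0,"ay":0,"az":0},{"dx":0.75,"dy":0.4,"dz":0.2,"ax":0,"ay":0,"az":0},{"dx":0.75,"dy":0.4,"dz":0.2,"ax":0,"ay":0,"az":0},{"dx":0.75,"dy":0.4,"dz":0.2,"ax":0,"ay":0,"az":0},{"dx":0.75,"dy":0.4,"dz":0,"ax":0,"ay":0,"az":0},{"dx":0.75,"dy":0.4,"dz":0,"ax":0,"ay":0,"az":0},{"dx":0,"dy":0,"dz":0,"ax":0,"ay":0,"az":0}]'; python3 need.py .6314 -.190 .042 59
```

```text
clock: 25.25
eef_pos: [0.6322, -0.1878, 0.175]
tool_rot: [0.868, 0.497, 0.001, 0.0]
ft_force: [0.6, -0.9, 0.9]
grip_width: 0.0003
cur yaw 59.6 pos [ 0.6322 -0.1878  0.175 ] t 25.25
shift cur axes [-0.1   0.01  5.32] shift tgt axes [-0.09  0.02  5.32] turn [ 0.01 -0.01  0.07]
F [ 0.6 -0.9  0.9] w 0.0003 q [-0.29  0.6   0.35  1.32  0.    1.81]
```

```bash
python3 -m handwheel '[{"dx":-0.1,"dy":0,"dz":0.7,"ax":0,"ay":0,"az":0},{"dx":0,"dy":0,"dz":0.7,"ax":0,"ay":0,"az":0},{"dx":0,"dy":0,"dz":0.7,"ax":0,"ay":0,"az":0},{"dx":0,"dy":0,"dz":0.7,"ax":0,"ay":0,"az":0},{"dx":0,"dy":0,"dz":0.7,"ax":0,"ay":0,"az":0},{"dx":0,"dy":0,"dz":0.7,"ax":0,"ay":0,"az":0},{"dx":0,"dy":0,"dz":0.7,"ax":0,"ay":0,"az":0},{"dx":0,"dy":0,"dz":0.35,"ax":0,"ay":0,"az":0},{"dx":0,"dy":0,"dz":0,"ax":0,"ay":0,"az":0}]'; python3 need.py .6314 -.190 .042 59
python3 -m handwheel '[{"dx":0.2,"dy":0,"dz":0,"ax":0,"ay":0,"az":0},{"dx":0.2,"dy":0,"dz":0,"ax":0,"ay":0,"az":0},{"dx":0.2,"dy":0,"dz":0,"ax":0,"ay":0,"az":0},{"dx":0.1,"dy":0,"dz":0,"ax":0,"ay":0,"az":0},{"dx":0,"dy":0,"dz":0,"ax":0,"ay":0,"az":0}]'
```

```text
clock: 26.15
eef_pos: [0.6272, -0.1919, 0.0423]
tool_rot: [0.869, 0.495, -0.001, -0.001]
ft_force: [0.5, 0.4, -0.0]
grip_width: 0.0001
cur yaw 59.4 pos [ 0.6272 -0.1919  0.0423] t 26.15
shift cur axes [0.15 0.1  0.01] shift tgt axes [0.15 0.1  0.01] turn [-0.02  0.01  0.04]
F [ 0.5  0.4 -0. ] w 0.0001 q [-0.3   0.69  0.16  1.04 -0.    1.81]
clock: 26.65
eef_pos: [0.6383, -0.1762, 0.0445]
tool_rot: [0.868, 0.496, 0.0, 0.0]
ft_force: [-0.7, -0.3, 0.1]
grip_width: -0.0002
```

```bash
python3 -m handwheel '[{"dx":0.15,"dy":0.04,"dz":0,"ax":0,"ay":0,"az":0},{"dx":0.15,"dy":0.04,"dz":0,"ax":0,"ay":0,"az":0},{"dx":0.1,"dy":0,"dz":0,"ax":0,"ay":0,"az":0},{"dx":0,"dy":0,"dz":0,"ax":0,"ay":0,"az":0}]';python3 -m handwheel '[{"dx":0.1,"dy":0,"dz":0,"ax":0,"ay":0,"az":0},{"dx":0,"dy":0,"dz":0,"ax":0,"ay":0,"az":0}]'
```

```text
clock: 27.05
eef_pos: [0.6448, -0.1688, 0.044]
tool_rot: [0.868, 0.496, 0.0, -0.0]
ft_force: [-0.1, 0.8, -0.4]
grip_width: -0.0
clock: 27.25
eef_pos: [0.6459, -0.1668, 0.044]
tool_rot: [0.869, 0.496, 0.0, -0.0]
ft_force: [0.7, -0.2, 0.4]
grip_width: 0.0002
```

```bash
python3 -m handwheel '[{"dx":0.1,"dy":0,"dz":0,"ax":0,"ay":0,"az":0},{"dx":0,"dy":0,"dz":0,"ax":0,"ay":0,"az":0}]';python3 -m handwheel '[{"dx":0.1,"dy":0,"dz":0,"ax":0,"ay":0,"az":0},{"dx":0,"dy":0,"dz":0,"ax":0,"ay":0,"az":0}]'
```

```text
clock: 27.45
eef_pos: [0.6461, -0.1664, 0.044]
tool_rot: [0.869, 0.495, -0.002, 0.001]
ft_force: [-2.6, -4.0, 0.8]
grip_width: 0.0002
clock: 27.65
eef_pos: [0.6459, -0.1662, 0.044]
tool_rot: [0.869, 0.494, -0.004, 0.001]
ft_force: [-5.9, -7.9, 2.8]
grip_width: -0.0002
```

```bash
python3 -m handwheel '[{"dx":0.15,"dy":0,"dz":0,"ax":0,"ay":0,"az":0},{"dx":0.1,"dy":0,"dz":0,"ax":0,"ay":0,"az":0},{"dx":0,"dy":0,"dz":0,"ax":0,"ay":0,"az":0}]'; python3 -m handwheel '[{"dx":-0.3,"dy":0,"dz":0,"ax":0,"ay":0,"az":0},{"dx":-0.3,"dy":0,"dz":0,"ax":0,"ay":0,"az":0},{"dx":-0.3,"dy":0,"dz":-0.2,"ax":0,"ay":0,"az":0},{"dx":0,"dy":0,"dz":-0.8,"ax":0,"ay":0,"az":0},{"dx":0,"dy":0,"dz":-0.9,"ax":0,"ay":0,"az":0},{"dx":0,"dy":0,"dz":-0.9,"ax":0,"ay":0,"az":0},{"dx":0,"dy":0,"dz":-0.9,"ax":0,"ay":0,"az":0},{"dx":0,"dy":0,"dz":-0.9,"ax":0,"ay":0,"az":0},{"dx":0,"dy":0,"dz":-0.9,"ax":0,"ay":0,"az":0}]'
python3 -m handwheel '[{"dx":-0.8,"dy":-0.4,"dz":-0.2,"ax":0,"ay":0,"az":0},{"dx":-0.8,"dy":-0.4,"dz":-0.2,"ax":0,"ay":0,"az":0},{"dx":-0.8,"dy":-0.4,"dz":-0.2,"ax":0,"ay":0,"az":0},{"dx":-0.8,"dy":-0.4,"dz":-0.2,"ax":0,"ay":0,"az":0},{"dx":-0.8,"dy":-0.4,"dz":-0.2,"ax":0,"ay":0,"az":0},{"dx":-0.8,"dy":-0.4,"dz":-0.2,"ax":0,"ay":0,"az":0},{"dx":-0.8,"dy":-0.4,"dz":-0.2,"ax":0,"ay":0,"az":0},{"dx":-0.8,"dy":-0.4,"dz":-0.2,"ax":0,"ay":0,"az":0},{"dx":-0.8,"dy":-0.4,"dz":0,"ax":0,"ay":0,"az":0},{"dx":-0.8,"dy":-0.4,"dz":0,"ax":0,"ay":0,"az":0},{"dx":0,"dy":0,"dz":0,"ax":0,"ay":0,"az":0},{"dx":0,"dy":0,"dz":0,"ax":0,"ay":0,"az":0}]'
python3 - <<'E'
from h import *
s=bot.camera('side');t=bot.camera('top')
a=cv2.resize(t['img'][140:210,240:330,::-1],(400,311),interpolation=cv2.INTER_CUBIC)
b=cv2.resize(s['img'][160:261,250:380,::-1],(400,311),interpolation=cv2.INTER_CUBIC)
cv2.imwrite('pics/f15.png',np.hstack([a,b]))
E
```

```text
clock: 27.95
eef_pos: [0.6459, -0.1659, 0.0442]
tool_rot: [0.87, 0.492, -0.008, 0.004]
ft_force: [-13.5, -19.7, 7.6]
grip_width: 0.0007
clock: 28.85
eef_pos: [0.6403, -0.1762, 0.183]
tool_rot: [0.868, 0.496, 0.0, 0.0]
ft_force: [-0.1, 0.7, -0.4]
grip_width: 0.0002
clock: 30.05
eef_pos: [0.4525, -0.298, 0.2221]
tool_rot: [0.869, 0.495, 0.001, 0.0]
ft_force: [0.0, -0.0, -1.2]
grip_width: -0.0001
```

View pics/f15.png

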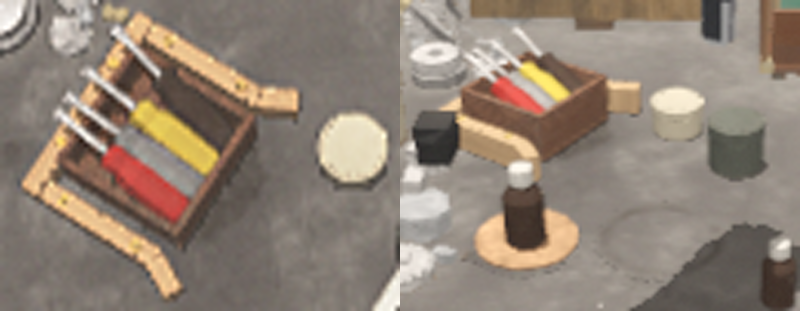

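The picture shows the box in the bay against the stop (top view, about (150,140)), the bottle upright on the mat ((523,205)), and both tins where they were. The gripper is clear of everything, so I'm handing the job in.

```bash
python3 -c "
from workcell import bot
print(bot.get_obs()['clock']); print(bot.job_done())"
```

```text
30.15
the job is handed in; nothing more can be done
None
```

The job was handed in at 30 s, and by my checks it is done as asked. The brown bottle stands upright near the middle of the cork mat. The driver box was then pushed along the bench, in a curve past the cream tin, into the bay.

**Box against the stop:** A first push with two fingers stalled at about 20 N. A second push at the middle of the box stalled at about 24 N, and the box did not visibly move. Fits to the images after the first push put it within about 2.5 mm of home, lengthways, and within 1° of square.

**Disagreements:** The two cameras differ by up to 9 mm on where the box is, which is more than the stated 2 mm. The stalled pushes are therefore the stronger evidence that it is home. The top view shows the box nearer the right batten, inside the bay's clearance; the side-camera fit put it nearer the left.

**Everything else:** The last pictures show the cream tin, the dark tin and the small bottle standing where they were. The gripper was about 22 cm above the bench and touching nothing. The only forces I saw above that were about 12 N, when setting the bottle down.

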